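# Raise the camera column of a dish-imaging stand by clicks and load a culture dish under it

## Task

The camera on the dish-imaging stand is parked low: pull its ratchet column up by the T-bar on top until the pawl holds it six clicks above its lowest setting, and let it settle there. Then put the small lidded culture dish on the stage under the camera, lid up and lying flat between the two curved lips. Keep the dish level on the way, do not knock the camera, and leave the other things on the bench where they are.

Things in the scene. Friction and masses are not known exactly. Their poses are not given: they have to be found in the camera images.
- column (a joint): Height in m of the stand's sliding column with boom and camera (0.57 kg; lifting takes 7 to 9 N). 0 = lowest setting; notches 8 mm apart up to 0.072, top stop 0.078; six clicks up = 0.048. Starts 0 to 3 clicks up. The pawl snaps in about 1 to 2 mm above a notch; let go, the column sinks back onto the notch and is held. It cannot go down past a notch while the pawl is in.
- pawl (a joint): Angle in rad of the small spring-loaded steel pawl at the back (+x) of the guide tube's top, 130 mm above the bench: near 0 when it sits under a tooth; it rises to about 0.14 as a tooth passes and snaps back (a click). Its 24 mm tail sticks out backwards; pressed down it frees the column, which then falls.
- lift_bar (a point): Centre of the black T-bar on top of the column: round bar 16 mm thick, 90 mm long, level, along this point's y axis; grasp it from above, closing along the point's x. It rises with the column: 263 mm above the bench at the lowest setting. A 12 mm stem leads down to the 26 mm wide boom, whose top lies 36 mm below the bar's centre.
- nest (a point): Centre of the dish place, on the stage's flat top 30 mm above the bench. x points from the stand's open front to the column (axis 125 mm away), z up. Two black curved lips, 5 mm high, 4 mm thick, inner radius 32.5 mm, in front (-x) and behind (+x), reach 60 degrees each side of x; none at +y and -y, where the fingers go. Stage 130 mm square, base 180 mm wide, its front edge 75 mm from here.
- camera_face (a point): Centre of the underside of the camera's ring light (60 mm across, 12 mm thick, camera barrel above; not to be knocked), straight above the nest; 130 mm above the bench at the lowest setting, 178 mm when six clicks up. A tool pointing straight down does not fit between it and the nest; one leaning back about 40 degrees towards the stand's open front does.
- dish_centre (a point): Centre (half-way up) of the small closed culture dish: clear, amber agar, lid on, one rigid piece, 60 mm across, 18 mm high, about 35 g; z up through the lid. It lies flat on the bench to the left or right of the stand; the large dishes are 90 mm.
- pot_centre (a point): Centre of a white screw-capped specimen pot, 50 mm across the cap, 72 mm high, on the other side of the stand. Leave it.
- plate_a: Lower one of two stacked large culture dishes with dark red agar, 90 mm across, 16 mm high; origin under its centre. Leave it.
- plate_b: Upper one of the two stacked large dishes; same size, origin under its centre. Leave it.
- tube_rack: Empty white wire tube rack 210 x 75 x 66 mm, long along its x; origin under its centre. Leave it.
There are look-alikes about, which are no part of the job. Leave any turquoise look-alike of the part that bears dish_centre alone.

How it is judged:
By the outcome, as a careful person would: the job done as asked, in the order asked, and still so for the second after the job is handed in, with the robot touching nothing.
It also fails if it takes over 62 s, if anything falls off the work surface, if the arm or the gripper's body presses on something with over 40 N, if the wrist force passes 120 N, or if a joint passes its speed limit or range.

## Robot

A 6-joint arm with a two-finger parallel gripper is mounted at the origin on the work surface. World frame = base frame: x ahead of the robot, y to its left, z up, the work surface at z = 0. Lengths are in m, angles in rad, forces in N, time in s.
With the tool pointing down it reaches from about 0.35 to 1 m from the base axis. Payload 7.1 kg.
Tool frame: the origin (TCP) lies on the centre line of the jaws, within the pads' length; the fingertips stand 19 mm ahead of it and the grasp point (between the pads) is the TCP (arm.tip_reach is the distance from the TCP to the fingertips, in m); z points along the fingers, x is the direction in which the jaws open and shut, and the axes are right-handed (so a half turn about z gives the same grasp; the last joint's range is limited). The gripper opens to 85 mm and grips with 20 to 120 N. Pads are 22 mm wide; open, the fingers measure 114 mm over their backs; the gripper's body (76 mm by 85 mm) begins 54 mm behind the grasp point. The pads swing forward as they close: fully open they stand 13 mm farther back than shut.
Start: joints at [-1.178, 0.423, 1.63, -0, 1.089, -0.019], TCP at [0.25, -0.573, 0.25] pointing down, gripper open.
Joint ranges: [-3, 3], [-0.9, 2.11], [0.09, 2.58], [-1.31, 4.45], [0.11, 2.69], [-2.54, 2.54]. Speed limits (rad/s): [2.39, 2.39, 3.01, 3.14, 3.14, 3.14].

## Interface

Orientations are given as a unit quaternion [x, y, z, w].
In Python, from plant import arm gives the robot as it stands.
- The arm moves only by the shell command python3 -m inch 'ROWS' [FORCE]. ROWS is JSON, one flat list of numbers, 5 for each row, row after row: the opening, from 0 (shut) to 1 (fully open), then the shift along the tool's x, y, z normalised to -1 to 1, where 1 is 400 mm, then the turn about the tool's z normalised to -1 to 1, where 1 is 60 degrees. In form: [hand, x, y, z, twist, hand, x, y, z, twist, ...]. A call has exactly 5 rows; each row shifts and turns the pose as measured when the row begins, along the tool's axes as they then stand; what a row does not reach is not made up. A row lasts 1/8 s, in which the tool goes at most 62.5 mm and 10.7 degrees, less where a joint would pass 70% of its speed; a pose out of reach is approached as far as the arm can. A call with a number of a shift or a turn outside -1 to 1 is refused whole. A call with a gripper value outside its range is refused whole. The fingers move at their own pace and stop on an object; FORCE is the grip in N (left out, the last holds). Time passes only in rows, so rows that do not move let the fingers close, or fill a call up. It gives the time, the measured TCP pose, the force and the opening at its end, in the units of the state.
- arm.get_obs(): the state, without advancing time (a new reading comes with each control period).
- arm.read_camera(name): name is "scene" or "top" or "wrist"; returns the picture (400x640x3 uint8, blue, green, red); there is no depth.
- arm.camera_model(name): a dict with "fx", "fy", "cx", "cy" (pixels), "T" (4x4, takes a point from camera to world coordinates). Camera axes: x right, y down, z forward; pixel columns grow to the right and rows downward; lengths in m; the calibration is good to about 2 mm. A picture is of the moment at which its call begins: read the wrist's pose just before it. camera_model takes no time and is no camera call; for the wrist camera it gives the pose at the moment of the call.
- arm.close_job(): hands the job in, once; it reports no verdict.
Trained networks look in the newest picture that a camera, given by its name, has taken for a name from the list of things; names that differ only in an ending like _2 or _b are one class to them, and where a whole thing is asked for, a point or a joint stands for the part that bears it (a point fixed in the world has none). Each returns a list of dicts, best first, with "conf" (0 to 1); they miss things now and then, are a little off and sometimes report something else, mostly with a low value. They report only what shows in the picture. A call takes as long as a camera call. They do not tell look-alikes from the thing itself.
- arm.find_in(camera, target): "extent" ([centre column, centre row, width, height] as shares, 0 to 1, of the picture: columns of its width, rows of its height, round what is visible of it).
- arm.cut_out(camera, target): "mask" (400x640 bool, what is visible of it) and "extent" ([centre column, centre row, width, height] as shares, 0 to 1, of the picture: columns of its width, rows of its height, round what is visible of it).
- arm.tip_of(camera, target): "position" ([column, row] as shares, 0 to 1, of the picture: columns of its width, rows of its height: a listed point, or the origin of a listed thing).
The state is a dict: "time": time; "joint_pos": joint angles; "dq": joint speeds; "joint_torque": joint torques, N m; "ee_pos": TCP position; "orientation": TCP orientation; "ft_force": force on the tool from outside, world axes, zero at the start; "moment": the same for the moment, N m; "opening": opening from 0.0 (shut) to 1.0 (fully open).
Only numpy, scipy, OpenCV 4.12 (cv2) and the standard library are available. Lean on these libraries where they do the work, as an engineer would, in place of code of your own. Each camera call takes 0.05 s, during which the arm holds its last target.

## Working session

There is one attempt and no reset: what is moved stays moved. The work goes in short steps, Python scripts to look and compute and a shell command to move; the robot and the scene stay as the last step left them, time stands still between calls to the robot, and variables do not carry over. Pictures are saved under pics/ and viewed, and the job is handed in when it is done.

```bash
ls; mkdir -p pics
python3 - <<'E'
from plant import arm
import cv2,numpy as np
o=arm.get_obs(); print(o)
for n in("scene","top","wrist"):
    im=arm.read_camera(n); cv2.imwrite(f"pics/a_{n}.png",im)
    m=arm.camera_model(n); print(n,m["fx"],m["cx"],m["cy"],np.round(m["T"],3).tolist())
    for t in("lift_bar","nest","camera_face","dish_centre","pot_centre"):
        print(t,[(np.round(np.array(d["position"])*[640,400],1).tolist(),round(d["conf"],2)) for d in arm.tip_of(n,t)][:4])
E
```

```text
pics
{'time': 0.0, 'joint_pos': array([-1.17803772e+00,  4.23884607e-01,  1.63073382e+00, -3.30029877e-05,
        1.08860922e+00, -1.89989600e-02]), 'dq': array([-0.00055709, -0.00040253,  0.00084046, -0.00026734, -0.00035891,
       -0.00045653]), 'joint_torque': array([-1.89392311e-03, -5.57375765e+01, -2.81739736e+01, -1.38593555e-04,
        7.32836867e-03, -5.12626912e-06]), 'ee_pos': array([ 0.24994477, -0.57224829,  0.24950113]), 'orientation': array([ 8.36729863e-01, -5.47615256e-01, -6.83628979e-04, -4.48521702e-04]), 'ft_force': array([-0.81903661, -0.41849522, -0.05571262]), 'moment': array([-0.01230733,  0.03225199,  0.01555383]), 'opening': 0.997644371866486}
scene 441.9255505748655 317.9884462617788 192.4711781006177 [[-0.188, 0.613, -0.767, 1.473], [0.982, 0.106, -0.156, 0.168], [-0.014, -0.783, -0.622, 0.953], [0.0, 0.0, 0.0, 1.0]]
lift_bar [([296.4, 189.0], 0.8)]
nest [([311.6, 228.8], 0.55), ([459.6, 293.4], 0.51)]
camera_face [([310.8, 197.1], 0.79)]
dish_centre [([257.0, 236.0], 0.86), ([234.9, 215.1], 0.78), ([259.5, 198.6], 0.48)]
pot_centre [([439.8, 226.2], 0.7)]
top 506.002614410423 318.12005139403396 208.7210539307711 [[0.068, -0.974, 0.218, 0.262], [-0.998, -0.066, 0.014, -0.024], [0.001, -0.219, -0.976, 1.413], [0.0, 0.0, 0.0, 1.0]]
lift_bar [([340.8, 152.6], 0.78)]
nest [([329.7, 230.2], 0.69)]
camera_face [([330.9, 218.9], 0.65)]
dish_centre [([426.1, 249.0], 0.92), ([392.9, 218.2], 0.76), ([410.3, 291.7], 0.68), ([333.3, 217.8], 0.32)]
pot_centre [([190.4, 243.0], 0.59)]
wrist 358.3393084817532 318.72233029887377 199.05022496766568 [[0.401, -0.883, -0.245, 0.312], [-0.916, -0.386, -0.107, -0.545], [-0.0, 0.267, -0.964, 0.372], [0.0, 0.0, 0.0, 1.0]]
lift_bar []
nest []
camera_face []
dish_centre []
pot_centre []
```

View pics/a_scene.png

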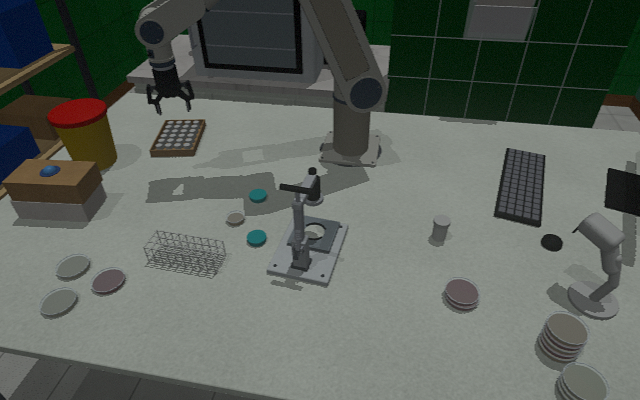

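View pics/a_top.png

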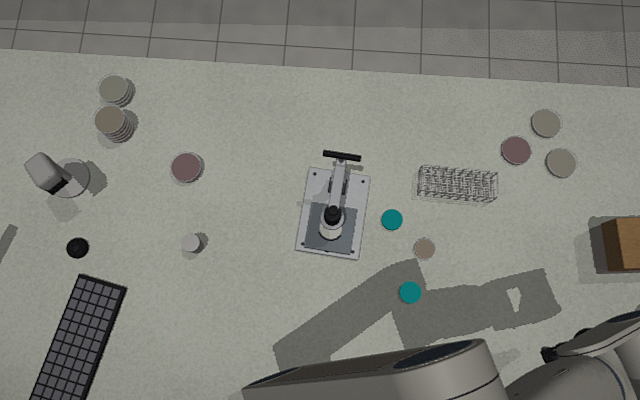

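The scene and top views show the stand at top (333,215), and its T-bar at (341,155). There are three small-dish candidates in the top view: turquoise (392,219), turquoise (410,292) and clear/amber (425,249). Only the clear/amber one fits. The pot is at (191,243) and the wire rack at (458,183).

```bash
cat > h.py <<'E'
from plant import arm
import cv2,numpy as np
def ray(n,uv,m=None):
    m=m or arm.camera_model(n); T=np.array(m["T"])
    d=T[:3,:3]@np.array([(uv[0]-m["cx"])/m["fx"],(uv[1]-m["cy"])/m["fy"],1]); return T[:3,3],d/np.linalg.norm(d)
def atz(n,uv,z,m=None):
    c,d=ray(n,uv,m); return c+d*(z-c[2])/d[2]
def tri(*nu):
    A=0;b=0
    for n,uv in nu:
        c,d=ray(n,uv); P=np.eye(3)-np.outer(d,d); A=A+P;b=b+P@c
    p=np.linalg.solve(A,b); return p
def proj(n,p,m=None):
    m=m or arm.camera_model(n); T=np.array(m["T"]); q=T[:3,:3].T@(np.array(p)-T[:3,3]); return np.array([m["cx"]+m["fx"]*q[0]/q[2],m["cy"]+m["fy"]*q[1]/q[2]])
E
python3 - <<'E'
from h import *
np.set_printoptions(precision=4,suppress=True)
print("bar",tri(("scene",(296.4,189)),("top",(340.8,152.6))))
print("face",tri(("scene",(310.8,197.1)),("top",(330.9,218.9))))
print("nest",tri(("scene",(311.6,228.8)),("top",(329.7,230.2))),atz("top",(329.7,230.2),.03),atz("scene",(311.6,228.8),.03))
for n in("scene","top"):
    im=cv2.imread(f"pics/a_{n}.png")
    print(n,[(np.round(np.array(d["position"])*[640,400],1).tolist(),round(d["conf"],2)) for d in arm.tip_of(n,"dish_centre")][:5])
print("dish",tri(("scene",(234.9,215.1)),("top",(424.5,249))),atz("top",(424.5,249),.009),atz("scene",(235.5,217.5),.009))
a=cv2.imread("pics/a_top.png")[130:310,280:480]
b=cv2.imread("pics/a_scene.png")[160:290,220:365]
cv2.imwrite("pics/b1.png",cv2.resize(a,None,fx=3.3,fy=3.3,interpolation=2)[:600])
cv2.imwrite("pics/b2.png",cv2.resize(b,None,fx=4.5,fy=4.5,interpolation=2))
E
```

```text
bar [ 0.6505 -0.0526  0.2899]
face [ 0.5186 -0.0441  0.16  ]
nest [ 0.5129 -0.0452  0.0313] [ 0.5123 -0.0408  0.03  ] [ 0.5122 -0.05    0.03  ]
scene [([257.0, 236.0], 0.86), ([234.9, 215.1], 0.78), ([259.5, 198.6], 0.48)]
top [([426.1, 249.0], 0.92), ([392.9, 218.2], 0.76), ([410.3, 291.7], 0.68), ([333.3, 217.8], 0.32)]
dish [ 0.4796 -0.3074  0.0181] [ 0.4809 -0.3086  0.009 ] [ 0.4808 -0.3068  0.009 ]
```

View pics/b1.png

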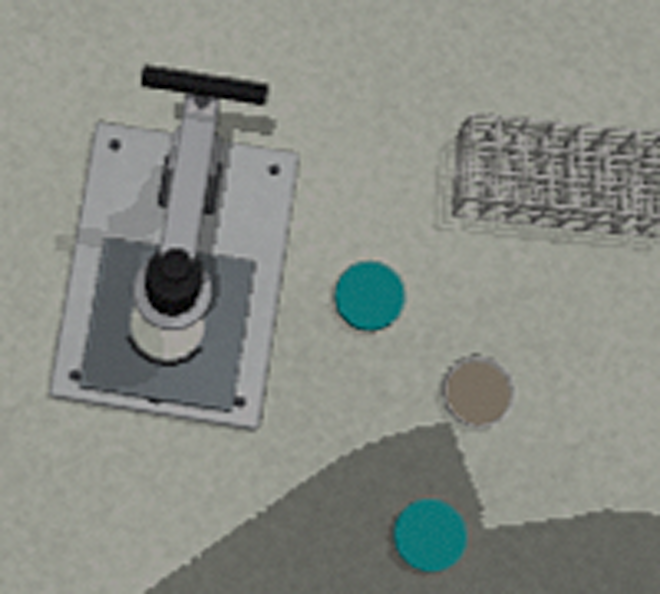

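View pics/b2.png

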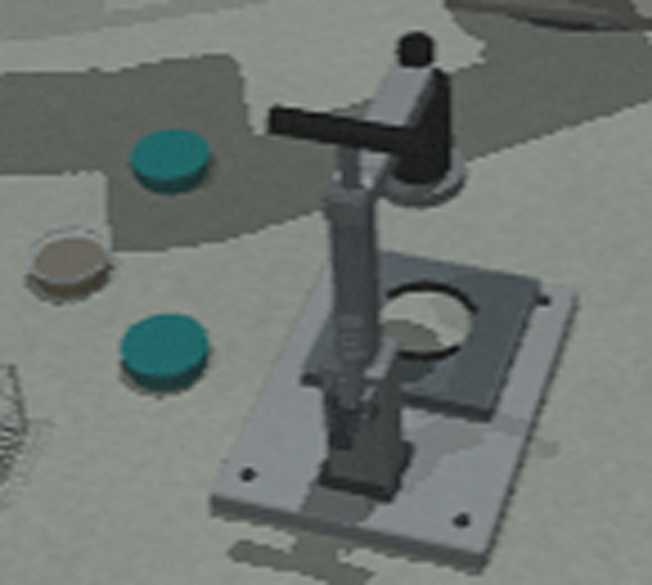

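The enlarged crop confirms the target: the clear-rimmed amber dish at crop (478,390), with the two turquoise decoys at (370,296) and (430,535). Next I work out the stand's yaw and the column height.

Run:
```python
from h import *
np.set_printoptions(precision=4,suppress=True)
f=lambda p:(280+p[0]/3.3,130+p[1]/3.3)
S=[atz("top",f(p),.03) for p in [(104,238),(256,262),(235,410),(80,386)]]
print("stage centre",np.mean(S,0),[ (np.linalg.norm(S[i]-S[(i+1)%4])) for i in range(4)])
B=[atz("top",f(p),.015) for p in [(98,122),(298,153),(260,428),(52,396)]]
for Q in (S,B):
  for i,j in((2,1),(3,0),(1,0),(2,3)):
    d=Q[j]-Q[i]; print(np.degrees(np.arctan2(d[1],d[0])),np.linalg.norm(d))
g=lambda p:(220+p[0]/4.5,160+p[1]/4.5)
S2=[atz("scene",g(p),.03) for p in [(370,248),(538,284),(490,414),(303,378)]]
print("scene stage",np.mean(S2,0))
for i,j in((0,3),(1,2),(1,0),(2,3)):
    d=S2[j]-S2[i]; print(np.degrees(np.arctan2(d[1],d[0])),np.linalg.norm(d))
for z in (.263,.271,.279,.287):
  print(z,atz("top",f((204,85)),z),atz("scene",g((345,127)),z), 'ends', [np.degrees(np.arctan2(*(lambda d:(d[1],d[0]))(atz("top",f((145,78)),z)-atz("top",f((268,92)),z))))])
for z in (.13,.138,.146,.154):
  print(z,atz("top",(330.9,218.9),z),atz("scene",(310.8,197.1),z))
```

```text
stage centre [ 0.5189 -0.0443  0.03  ] [np.float64(0.13068360502835785), np.float64(0.127642072389974), np.float64(0.13060159446450648), np.float64(0.1284314007297024)]
-4.9550411453341345 0.127642072389974
-4.919567756120263 0.1284314007297024
84.69080583992213 0.13068360502835785
85.03685844962138 0.13060159446450648
-4.949847439835815 0.2427318296437936
-5.044259201271318 0.24392036938484757
84.72258432620447 0.1764072033573462
85.10837591232979 0.17680634250304994
scene stage [ 0.5286 -0.0377  0.03  ]
-6.62960236774888 0.1334044953333616
-5.251498559803378 0.1269713780584436
-97.75018664474878 0.12270522939695899
-94.77554654593374 0.12580129959892203
0.263 [ 0.6519 -0.0554  0.263 ] [ 0.6139 -0.0625  0.263 ] ends [np.float64(87.09281378737205)]
0.271 [ 0.6492 -0.0552  0.271 ] [ 0.6239 -0.0598  0.271 ] ends [np.float64(87.09281378737201)]
0.279 [ 0.6465 -0.055   0.279 ] [ 0.6338 -0.0571  0.279 ] ends [np.float64(87.0928137873721)]
0.287 [ 0.6437 -0.0547  0.287 ] [ 0.6438 -0.0545  0.287 ] ends [np.float64(87.09281378737212)]
0.13 [ 0.524  -0.0408  0.13  ] [ 0.4829 -0.056   0.13  ]
0.138 [ 0.5224 -0.0407  0.138 ] [ 0.4925 -0.0538  0.138 ]
0.146 [ 0.5207 -0.0405  0.146 ] [ 0.5021 -0.0516  0.146 ]
0.154 [ 0.5191 -0.0404  0.154 ] [ 0.5118 -0.0495  0.154 ]
```

Findings:
- Column is at 3 clicks: both rays meet at a bar height of 0.287.
- Stand yaw is -5°.
- Bar is at (0.644,-0.055), which agrees with the nest at (0.519,-0.044) plus 125 mm.
- Dish is at (0.481,-0.308).

I'll go above the bar first. This helper works out the increments.

```bash
cat >> h.py <<'E'
from scipy.spatial.transform import Rotation as Ro
def plan(tgt,ang=None,n=5,xdir=None):
    """print suggested increments in tool axes; ang=world heading (deg) wanted of tool x"""
    o=arm.get_obs(); p=np.array(o["ee_pos"]); R=Ro.from_quat(o["orientation"]).as_matrix()
    tw=0
    if ang is not None: xdir=[np.cos(np.radians(ang)),np.sin(np.radians(ang)),0]
    if xdir is not None:
        l=R.T@np.array(xdir); tw=np.degrees(np.arctan2(l[1],l[0]))
    d=np.array(tgt)-p; st=max(n,int(np.ceil(max(np.linalg.norm(d)/.0600,abs(tw)/10))))
    print("pos",np.round(p,4),"z-axis",np.round(R[:,2],3),"x-axis",np.round(R[:,0],3),"dist",round(np.linalg.norm(d),4),"twist",round(tw,1),"rows needed",st,"open",round(o["opening"],3),"F",np.round(o["ft_force"],1),"t",o["time"])
    for i in range(min(st,10)):
        v=R.T@(d/st)/.4; print(np.round(v,4).tolist(),round(tw/st/60,4)); R=R@Ro.from_euler("z",tw/st,degrees=True).as_matrix()
E
python3 -c "
from h import *
plan((.644,-.055,.40),-5)"
```

```text
pos [ 0.2502 -0.5727  0.2503] z-axis [ 0.  0. -1.] x-axis [ 0.4   -0.916 -0.   ] dist 0.6675 twist -61.4 rows needed 12 open 1.0 F [-0.6 -0.8  0.3] t 1.0
[-0.066, -0.1184, -0.0312] -0.0853
[-0.0552, -0.1238, -0.0312] -0.0853
[-0.0439, -0.1282, -0.0312] -0.0853
[-0.0323, -0.1316, -0.0312] -0.0853
[-0.0204, -0.134, -0.0312] -0.0853
[-0.0084, -0.1353, -0.0312] -0.0853
[0.0037, -0.1355, -0.0312] -0.0853
[0.0157, -0.1346, -0.0312] -0.0853
[0.0277, -0.1327, -0.0312] -0.0853
[0.0394, -0.1297, -0.0312] -0.0853
```

```bash
python3 -m inch '[1,-0.066,-0.118,-0.06,-0.085, 1,-0.055,-0.124,-0.06,-0.085, 1,-0.044,-0.128,-0.06,-0.085, 1,-0.032,-0.132,-0.05,-0.085, 1,-0.02,-0.134,-0.04,-0.085]'; python3 -c "
from h import *
plan((.644,-.055,.40),-5)"
```

```text
time: 1.62
ee_pos: [0.416, -0.3533, 0.3601]
orientation: [0.938, -0.346, -0.0, -0.001]
ft_force: [0.6, -0.3, 0.7]
opening: 0.999
pos [ 0.416  -0.3533  0.3601] z-axis [-0.     0.001 -1.   ] x-axis [ 0.76  -0.65  -0.001] dist 0.3776 twist -35.5 rows needed 7 open 0.999 F [ 0.6 -0.3  0.7] t 1.625
[-0.0073, -0.1339, -0.0141] -0.0845
[0.0045, -0.134, -0.0141] -0.0845
[0.0164, -0.1331, -0.0141] -0.0845
[0.0281, -0.1311, -0.0141] -0.0845
[0.0396, -0.1281, -0.0141] -0.0845
[0.0507, -0.1241, -0.0141] -0.0845
[0.0615, -0.1192, -0.0141] -0.0845
```

```bash
python3 -m inch '[1,-0.007,-0.134,-0.014,-0.09, 1,0.004,-0.134,-0.014,-0.09, 1,0.016,-0.133,-0.014,-0.09, 1,0.028,-0.131,-0.014,-0.09, 1,0.04,-0.128,-0.014,-0.09]'; python3 -c "
from h import *
plan((.644,-.055,.40),-5)"
```

```text
time: 2.25
ee_pos: [0.5797, -0.1298, 0.392]
orientation: [0.994, -0.11, 0.002, 0.001]
ft_force: [0.1, -1.4, 0.3]
opening: 1.004
pos [ 0.5797 -0.1298  0.392 ] z-axis [ 0.005 -0.002 -1.   ] x-axis [ 0.976 -0.218  0.005] dist 0.0989 twist -7.6 rows needed 5 open 1.004 F [ 0.1 -1.4  0.3] t 2.25
[0.0232, -0.0435, -0.0039] -0.0253
[0.0244, -0.0429, -0.0039] -0.0253
[0.0255, -0.0422, -0.0039] -0.0253
[0.0266, -0.0415, -0.0039] -0.0253
[0.0277, -0.0408, -0.0039] -0.0253
```

```bash
python3 -m inch '[1,0.03,-0.055,-0.005,-0.032, 1,0.03,-0.055,-0.005,-0.032, 1,0.032,-0.052,-0.005,-0.032, 1,0.032,-0.052,-0.005,-0.032, 1,0,0,0,0]'
python3 - <<'E'
from h import *
plan((.644,-.055,.40),-5)
m=arm.camera_model("wrist");im=arm.read_camera("wrist");cv2.imwrite("pics/c_w.png",im)
print([(np.round(np.array(d["position"])*[640,400],1).tolist(),round(d["conf"],2)) for d in arm.tip_of("wrist","lift_bar")])
for p in [(.644,-.055,.287),(.519,-.044,.03)]: print(proj("wrist",p,m))
E
```

```text
time: 2.88
ee_pos: [0.647, -0.0465, 0.4008]
orientation: [0.999, -0.037, 0.003, 0.001]
ft_force: [0.2, -0.3, 0.3]
opening: 1.0
pos [ 0.647  -0.0465  0.4008] z-axis [ 0.006 -0.001 -1.   ] x-axis [ 0.997 -0.074  0.006] dist 0.009 twist 0.8 rows needed 5 open 1.0 F [ 0.2 -0.3  0.3] t 2.875
[-0.0012, 0.0043, 0.0004] 0.0026
[-0.0012, 0.0044, 0.0004] 0.0026
[-0.0012, 0.0044, 0.0004] 0.0026
[-0.0011, 0.0044, 0.0004] 0.0026
[-0.0011, 0.0044, 0.0004] 0.0026
[([313.0, 214.8], 0.84)]
[315.07220368 214.92396987]
[224.8584785  155.92371586]
```

View pics/c_w.png

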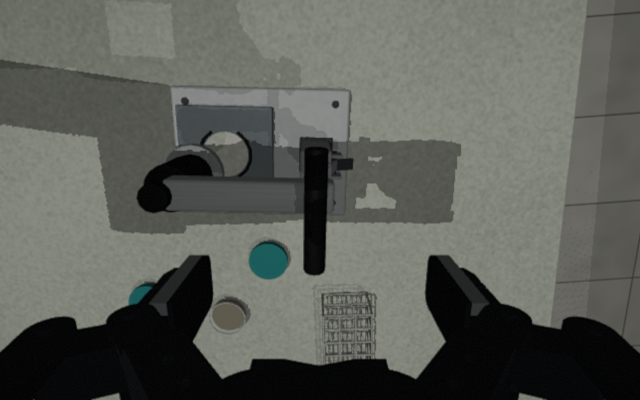

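The wrist view agrees: the bar centre is at (313,215), and my estimate projects to (315,215). Descending to the bar.

```bash
python3 -m inch '[1,-0.003,0.011,0.07,0.005, 1,-0.003,0.01,0.08,0.005, 1,-0.002,0.004,0.08,0.003, 1,0,0,0.04,0, 1,0,0,0,0]' 60; python3 -c "
from h import *
plan((.644,-.055,.289),-5)"
```

```text
time: 3.6
ee_pos: [0.6412, -0.0619, 0.2915]
orientation: [0.999, -0.047, 0.003, 0.001]
ft_force: [0.3, -0.0, 0.1]
opening: 1.0
pos [ 0.6412 -0.0619  0.2915] z-axis [ 0.007 -0.003 -1.   ] x-axis [ 0.995 -0.095  0.007] dist 0.0078 twist -0.4 rows needed 5 open 1.0 F [ 0.3 -0.   0.1] t 3.6
[0.0011, -0.0036, 0.0012] -0.0014
[0.0011, -0.0036, 0.0012] -0.0014
[0.0011, -0.0036, 0.0012] -0.0014
[0.0011, -0.0036, 0.0012] -0.0014
[0.0011, -0.0036, 0.0012] -0.0014
```

```bash
python3 -m inch '[1,0.004,-0.015,0.005,-0.002, 1,0,0,0,0, 0.1,0,0,0,0, 0.1,0,0,0,0, 0.1,0,0,0,0]' 60; python3 -m inch '[0.1,0,0,0,0, 0.1,0,0,0,0, 0.1,0,0,0,0, 0.1,0,0,0,0, 0.1,0,0,0,0]' 60;  python3 -c "
from h import *
plan((.644,-.055,.289),-5)"
```

```text
time: 4.22
ee_pos: [0.6455, -0.0557, 0.2937]
orientation: [0.999, -0.046, 0.007, 0.002]
ft_force: [-0.7, 0.1, 0.3]
opening: 0.379
time: 4.85
ee_pos: [0.6442, -0.0556, 0.2939]
orientation: [0.999, -0.046, 0.005, 0.002]
ft_force: [-2.1, 0.3, 2.7]
opening: 0.164
pos [ 0.6442 -0.0556  0.2939] z-axis [ 0.01  -0.004 -1.   ] x-axis [ 0.996 -0.092  0.01 ] dist 0.005 twist -0.3 rows needed 5 open 0.164 F [-2.1  0.3  2.7] t 4.85
[-0.0002, -0.0003, 0.0025] -0.001
[-0.0002, -0.0003, 0.0025] -0.001
[-0.0001, -0.0003, 0.0025] -0.001
[-0.0001, -0.0003, 0.0025] -0.001
[-0.0001, -0.0003, 0.0025] -0.001
```

```bash
python3 -m inch '[0.1,0,0,-0.014,0, 0.1,0,0,-0.014,0, 0.1,0,0,-0.014,0, 0.1,0,0,-0.014,0, 0.1,0,0,0,0]' 60;  python3 -c "
from h import *
plan((.644,-.055,.3217),-5)"
```

```text
time: 5.48
ee_pos: [0.6442, -0.0556, 0.3145]
orientation: [0.999, -0.046, 0.004, 0.001]
ft_force: [2.9, -1.1, -5.1]
opening: 0.16
pos [ 0.6442 -0.0556  0.3145] z-axis [ 0.008 -0.003 -1.   ] x-axis [ 0.996 -0.093  0.009] dist 0.0072 twist -0.3 rows needed 5 open 0.16 F [ 2.9 -1.1 -5.1] t 5.475
[-0.0001, -0.0003, -0.0036] -0.0011
[-0.0001, -0.0003, -0.0036] -0.0011
[-0.0001, -0.0003, -0.0036] -0.0011
[-0.0001, -0.0003, -0.0036] -0.0011
[-0.0001, -0.0003, -0.0036] -0.0011
```

```bash
python3 -m inch '[0.1,0,0,-0.009,0, 0.1,0,0,-0.008,0, 0.1,0,0,0,0, 0.1,0,0,0,0, 0.1,0,0,0,0]' 60;  python3 - <<'E'
from h import *
plan((.644,-.055,.3217),-5)
for n in("scene",):
    im=arm.read_camera(n); cv2.imwrite("pics/d_s.png",cv2.resize(im[130:300,210:380],None,fx=3.5,fy=3.5,interpolation=2))
E
```

```text
time: 6.1
ee_pos: [0.6441, -0.0556, 0.3218]
orientation: [0.999, -0.046, 0.004, 0.002]
ft_force: [3.8, -0.2, -6.6]
opening: 0.162
pos [ 0.6441 -0.0556  0.3218] z-axis [ 0.009 -0.003 -1.   ] x-axis [ 0.996 -0.093  0.009] dist 0.0006 twist -0.3 rows needed 5 open 0.162 F [ 3.8 -0.2 -6.6] t 6.1
[-0.0001, -0.0003, 0.0001] -0.001
[-0.0001, -0.0003, 0.0001] -0.001
[-0.0001, -0.0003, 0.0001] -0.001
[-0.0001, -0.0003, 0.0001] -0.001
[-0.0001, -0.0003, 0.0001] -0.001
```

View pics/d_s.png

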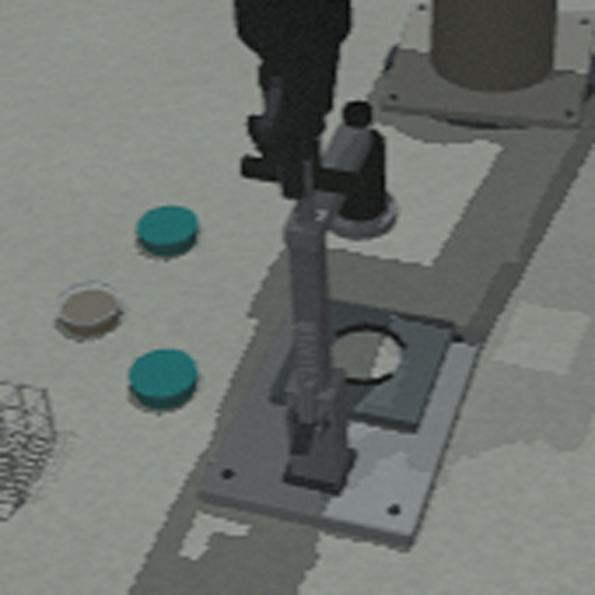

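The TCP has risen 27.9 mm, which is inside the 26–32 mm window for three more clicks. Now I lower the column gently onto the pawl and watch the force.

```bash
python3 -m inch '[0.1,0,0,0.005,0, 0.1,0,0,0.005,0, 0.1,0,0,0,0, 0.1,0,0,0,0, 0.1,0,0,0,0]' 60
```

```text
time: 6.78
ee_pos: [0.6442, -0.0556, 0.3183]
orientation: [0.999, -0.046, 0.005, 0.002]
ft_force: [3.3, 0.7, -5.5]
opening: 0.163
```

```bash
python3 -m inch '[0.1,0,0,0.004,0, 0.1,0,0,0,0, 0.1,0,0,0,0, 0.1,0,0,0,0, 0.1,0,0,0,0]' 60
```

```text
time: 7.4
ee_pos: [0.6442, -0.0556, 0.3181]
orientation: [0.999, -0.046, 0.005, 0.002]
ft_force: [0.8, -0.6, -1.7]
opening: 0.156
```

The pawl is holding: the column stopped at +24.2 mm and the force dropped to about 0. I'll open and retreat.

```bash
python3 -m inch '[1,0,0,0,0, 1,0,0,0,0, 1,0,0,0,0, 1,0,0,0,0, 1,0,0,0,0]' ; python3 -m inch '[1,0,0,-0.05,0, 1,0,0,-0.12,0, 1,0,0,-0.12,0, 1,0,0,-0.12,0, 1,0,0,-0.05,0]'
python3 - <<'E'
from h import *
plan((.75,-.065,.47),-95)
print(arm.get_obs()["joint_pos"])
A={}
for n in("scene","top","wrist"):
    arm.read_camera(n)
    r=arm.tip_of(n,"lift_bar"); 
    print(n,[(np.round(np.array(d["position"])*[640,400],1).tolist(),round(d["conf"],2)) for d in r][:2], [proj(n,(.644,-.055,z)).round(1).tolist() for z in(.303,.311,.319)])
E
```

```text
time: 8.02
ee_pos: [0.6442, -0.0556, 0.319]
orientation: [0.999, -0.046, 0.005, 0.002]
ft_force: [0.4, 0.0, 0.3]
opening: 0.999
time: 8.65
ee_pos: [0.6414, -0.0548, 0.5058]
orientation: [0.999, -0.046, 0.002, 0.001]
ft_force: [-0.0, 0.2, -0.4]
opening: 1.001
pos [ 0.6414 -0.0548  0.5058] z-axis [ 0.005 -0.003 -1.   ] x-axis [ 0.996 -0.092  0.005] dist 0.1148 twist 89.7 rows needed 9 open 1.001 F [-0.   0.2 -0.4] t 8.65
[0.0302, -0.0, 0.0101] 0.1661
[0.0298, -0.0052, 0.0101] 0.1661
[0.0284, -0.0103, 0.0101] 0.1661
[0.0262, -0.0151, 0.0101] 0.1661
[0.0232, -0.0194, 0.0101] 0.1661
[0.0195, -0.0231, 0.0101] 0.1661
[0.0152, -0.0261, 0.0101] 0.1661
[0.0105, -0.0284, 0.0101] 0.1661
[0.0054, -0.0298, 0.0101] 0.1661
[-0.10261768  0.2799442   1.26672192 -0.00265225  1.58980171 -0.01015608]
scene [] [[296.1, 183.1], [296.0, 180.4], [295.8, 177.8]]
top [] [[342.3, 153.4], [342.4, 152.3], [342.6, 151.1]]
wrist [([324.3, 176.1], 0.9)] [[323.7, 176.9], [323.8, 178.8], [323.9, 180.8]]
```

Column is done and the arm is clear. The placing needs a tool lean of about 40°, but the rows only allow shifts plus a twist about the tool's own axis. A pose out of reach is only "approached as far as the arm can", so I'll check in free air whether the arm tilts at the reach limit.

```bash
python3 -m inch '[1,0.15,0,0,0, 1,0.15,0,0,0, 1,0.15,0,0,0, 1,0.15,0,0,0, 1,0.15,0,0,0]'
python3 - <<'E'
from h import *
plan((.75,-.065,.47))
print(arm.get_obs()["joint_pos"].round(3))
E
```

```text
time: 9.57
ee_pos: [0.9206, -0.0808, 0.4902]
orientation: [0.999, -0.046, -0.006, 0.001]
ft_force: [1.9, -0.4, 1.7]
opening: 1.002
pos [ 0.9206 -0.0808  0.4902] z-axis [-0.012 -0.001 -1.   ] x-axis [ 0.996 -0.092 -0.012] dist 0.1725 twist 0 rows needed 5 open 1.002 F [ 1.9 -0.4  1.7] t 9.575
[-0.0855, -0.0, 0.0111] 0.0
[-0.0855, -0.0, 0.0111] 0.0
[-0.0855, -0.0, 0.0111] 0.0
[-0.0855, -0.0, 0.0111] 0.0
[-0.0855, -0.0, 0.0111] 0.0
[-0.1    0.933  0.223 -0.003  1.998 -0.008]
```

```bash
python3 -m inch '[1,0.15,0,0,0, 1,0.15,0,0,0, 1,0.15,0,0,0, 1,0.15,0,0,0, 1,0.15,0,0,0]'
python3 - <<'E'
from h import *
plan((.75,-.065,.47))
print(arm.get_obs()["joint_pos"].round(3))
E
```

```text
time: 10.2
ee_pos: [1.0159, -0.0907, 0.3864]
orientation: [0.997, -0.046, 0.063, 0.004]
ft_force: [-0.2, -0.8, 0.3]
opening: 1.006
pos [ 1.0159 -0.0907  0.3864] z-axis [ 0.125 -0.013 -0.992] x-axis [ 0.988 -0.091  0.125] dist 0.2799 twist 0 rows needed 5 open 1.006 F [-0.2 -0.8  0.3] t 10.2
[-0.1272, -0.0004, -0.0582] 0.0
[-0.1272, -0.0004, -0.0582] 0.0
[-0.1272, -0.0004, -0.0582] 0.0
[-0.1272, -0.0004, -0.0582] 0.0
[-0.1272, -0.0004, -0.0582] 0.0
[-1.010e-01  1.110e+00  8.900e-02 -1.000e-03  1.816e+00 -8.000e-03]
```

The tool leaned 7° outward, in the direction needed. I'll continue, pushing outward and up and watching the joint ranges.

```bash
python3 -c "
from h import *
print(arm.get_obs()['joint_pos'])"; python3 -m inch '[1,0.12,0,-0.1,0, 1,0.12,0,-0.1,0, 1,0.12,0,-0.1,0, 1,0.12,0,-0.1,0, 1,0.12,0,-0.1,0]'
python3 - <<'E'
from h import *
plan((.75,-.065,.47))
print(arm.get_obs()["joint_pos"].round(4))
E
```

```text
[-1.00505861e-01  1.11036907e+00  8.94107651e-02 -6.12716827e-04
  1.81610732e+00 -8.33832440e-03]
time: 10.82
ee_pos: [1.0033, -0.0901, 0.5357]
orientation: [0.988, -0.046, 0.151, 0.008]
ft_force: [0.3, 0.2, 0.3]
opening: 0.999
pos [ 1.0033 -0.0901  0.5357] z-axis [ 0.297 -0.029 -0.955] x-axis [ 0.951 -0.088  0.298] dist 0.2629 twist 0 rows needed 5 open 0.999 F [0.3 0.2 0.3] t 10.825
[-0.1313, -0.0008, -0.0066] 0.0
[-0.1313, -0.0008, -0.0066] 0.0
[-0.1313, -0.0008, -0.0066] 0.0
[-0.1313, -0.0008, -0.0066] 0.0
[-0.1313, -0.0008, -0.0066] 0.0
[-0.1018  0.9669  0.0861  0.0018  1.7859 -0.0089]
```

```bash
python3 -m inch '[1,0.12,0,-0.08,0, 1,0.12,0,-0.08,0, 1,0.12,0,-0.08,0, 1,0.12,0,-0.08,0, 1,0.12,0,-0.08,0]'
python3 - <<'E'
from h import *
plan((.75,-.065,.47))
print(arm.get_obs()["joint_pos"].round(4))
E
```

```text
time: 11.45
ee_pos: [0.9816, -0.0884, 0.6678]
orientation: [0.97, -0.045, 0.24, 0.011]
ft_force: [0.1, -0.8, 0.2]
opening: 0.996
pos [ 0.9816 -0.0884  0.6678] z-axis [ 0.465 -0.044 -0.884] x-axis [ 0.881 -0.081  0.467] dist 0.3055 twist 0 rows needed 6 open 0.996 F [ 0.1 -0.8  0.2] t 11.45
[-0.1242, -0.0009, 0.0276] 0.0
[-0.1242, -0.0009, 0.0276] 0.0
[-0.1242, -0.0009, 0.0276] 0.0
[-0.1242, -0.0009, 0.0276] 0.0
[-0.1242, -0.0009, 0.0276] 0.0
[-0.1242, -0.0009, 0.0276] 0.0
[-0.1031  0.8401  0.0872  0.0045  1.7284 -0.0093]
```

```bash
python3 -m inch '[1,0.14,0,-0.07,0, 1,0.14,0,-0.07,0, 1,0.14,0,-0.07,0, 1,0.14,0,-0.07,0, 1,0.14,0,-0.07,0]'
python3 - <<'E'
from h import *
plan((.75,-.065,.47))
print(arm.get_obs()["joint_pos"].round(4))
E
```

```text
time: 12.08
ee_pos: [0.9551, -0.0863, 0.7897]
orientation: [0.941, -0.043, 0.334, 0.016]
ft_force: [0.1, -0.8, 0.2]
opening: 0.999
pos [ 0.9551 -0.0863  0.7897] z-axis [ 0.628 -0.058 -0.776] x-axis [ 0.773 -0.071  0.631] dist 0.3804 twist 0 rows needed 7 open 0.999 F [ 0.1 -0.8  0.2] t 12.075
[-0.1291, -0.0009, 0.0422] 0.0
[-0.1291, -0.0009, 0.0422] 0.0
[-0.1291, -0.0009, 0.0422] 0.0
[-0.1291, -0.0009, 0.0422] 0.0
[-0.1291, -0.0009, 0.0422] 0.0
[-0.1291, -0.0009, 0.0422] 0.0
[-0.1291, -0.0009, 0.0422] 0.0
[-0.1048  0.7284  0.0871  0.0077  1.6438 -0.0096]
```

The lean is 39.1° at heading -5.3°, which is what's needed, with q3 only at its clamp. Next I twist so the jaws open along the stand's y, and work out the decoys' distances.

Run:
```python
from h import *
print("tip",arm.tip_reach)
for uv in((392.5,219),(410,292),(424.5,249)): print(atz("top",uv,.012).round(4))
plan((.60,-.27,.50),85)
```

```text
tip 0.019
[ 0.5596 -0.2159  0.012 ]
[ 0.3592 -0.271   0.012 ]
[ 0.4804 -0.308   0.012 ]
pos [ 0.9551 -0.0863  0.7897] z-axis [ 0.628 -0.058 -0.776] x-axis [ 0.773 -0.071  0.631] dist 0.4937 twist -90.2 rows needed 10 open 0.999 F [ 0.1 -0.8  0.2] t 12.075
[-0.111, 0.0539, 0.0032] -0.1503
[-0.1181, 0.0358, 0.0032] -0.1503
[-0.1222, 0.0168, 0.0032] -0.1503
[-0.1234, -0.0025, 0.0032] -0.1503
[-0.1214, -0.0218, 0.0032] -0.1503
[-0.1165, -0.0406, 0.0032] -0.1503
[-0.1087, -0.0584, 0.0032] -0.1503
[-0.0982, -0.0747, 0.0032] -0.1503
[-0.0853, -0.0892, 0.0032] -0.1503
[-0.0702, -0.1014, 0.0032] -0.1503
```

```bash
python3 -m inch '[1,-0.11,0.054,0.003,-0.15, 1,-0.118,0.036,0.003,-0.15, 1,-0.122,0.017,0.003,-0.15, 1,-0.123,-0.002,0.003,-0.15, 1,-0.121,-0.022,0.003,-0.15]'
python3 - <<'E'
from h import *
plan((.56,-.30,.45),85)
print(arm.get_obs()["joint_pos"].round(4))
E
```

```text
time: 12.7
ee_pos: [0.787, -0.1652, 0.6606]
orientation: [0.887, 0.308, 0.314, 0.143]
ft_force: [0.9, -0.8, 0.4]
opening: 1.004
pos [ 0.787  -0.1652  0.6606] z-axis [ 0.645 -0.059 -0.762] x-axis [0.613 0.636 0.469] dist 0.3377 twist -46.6 rows needed 6 open 1.004 F [ 0.9 -0.8  0.4] t 12.7
[-0.1349, -0.0391, 0.0092] -0.1296
[-0.1283, -0.057, 0.0092] -0.1296
[-0.1194, -0.0738, 0.0092] -0.1296
[-0.1084, -0.0893, 0.0092] -0.1296
[-0.0953, -0.1031, 0.0092] -0.1296
[-0.0805, -0.1151, 0.0092] -0.1296
[-0.2597  0.2368  1.1436  0.1239  1.0667 -0.9487]
```

```bash
python3 -m inch '[1,-0.135,-0.039,0.009,-0.15, 1,-0.128,-0.057,0.009,-0.15, 1,-0.119,-0.074,0.009,-0.15, 1,-0.108,-0.089,0.009,-0.15, 1,-0.095,-0.103,0.009,-0.15]'
python3 - <<'E'
from h import *
plan((.481,-.308,.20),85)
print(arm.get_obs()["joint_pos"].round(4))
m=arm.camera_model("wrist");im=arm.read_camera("wrist");cv2.imwrite("pics/e_w.png",im)
for t in ("dish_centre",): print([(np.round(np.array(d["position"])*[640,400],1).tolist(),round(d["conf"],2),atz("wrist",np.array(d["position"])*[640,400],.009,m).round(4)) for d in arm.tip_of("wrist",t)])
im=arm.read_camera("scene");cv2.imwrite("pics/e_s.png",im)
print(arm.tip_of("scene","lift_bar"),[proj("scene",(.644,-.055,z)).round(1).tolist() for z in(.303,.311,.319)])
E
```

```text
time: 13.32
ee_pos: [0.6018, -0.287, 0.4973]
orientation: [0.701, 0.621, 0.238, 0.256]
ft_force: [0.2, -0.7, 0.6]
opening: 1.0
pos [ 0.6018 -0.287   0.4973] z-axis [ 0.653 -0.063 -0.755] x-axis [0.114 0.993 0.016] dist 0.3216 twist -1.8 rows needed 6 open 1.0 F [ 0.2 -0.7  0.6] t 13.325
[-0.0164, -0.1181, 0.0612] -0.0049
[-0.0158, -0.1182, 0.0612] -0.0049
[-0.0152, -0.1182, 0.0612] -0.0049
[-0.0145, -0.1183, 0.0612] -0.0049
[-0.0139, -0.1184, 0.0612] -0.0049
[-0.0133, -0.1185, 0.0612] -0.0049
[-0.5963  0.0605  1.693   0.4577  0.7907 -2.2713]
[]
[{'position': [0.4631, 0.4547], 'conf': 0.66}] [[296.1, 183.1], [296.0, 180.4], [295.8, 177.8]]
```

View pics/e_w.png

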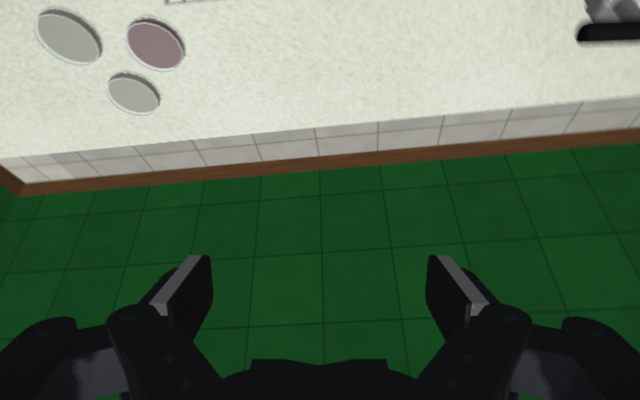

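View pics/e_s.png

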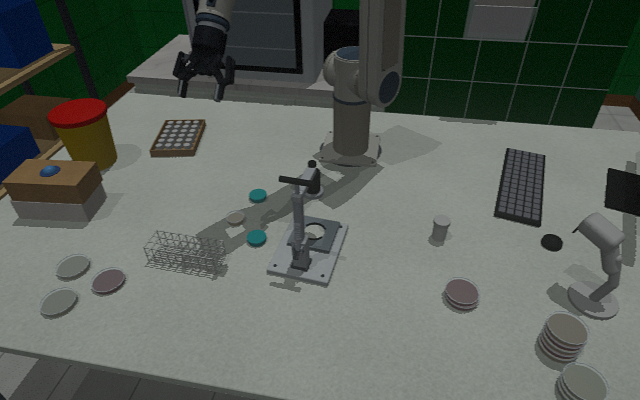

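The clear dish isn't in view yet. Joint 6 is at -2.27 with its limit at -2.54, so I'll fit a kinematic model to the logged poses and check the joint ranges at the dish and the nest before going further.

```bash
cat > kin.py <<'E'
import numpy as np
from scipy.optimize import least_squares
from scipy.spatial.transform import Rotation as Ro
P=np.array([.33,.3,.5,.0,.3])
def fk(q,P):
    h,a,b,r0,L=P[:5]; e=P[5] if len(P)>5 else 0
    R1=Ro.from_euler("z",q[0]); R2=R1*Ro.from_euler("y",q[1]); R3=R1*Ro.from_euler("y",q[1]+q[2])
    R6=R3*Ro.from_euler("ZYZ",[q[3],q[4],q[5]])
    p=np.array([0,0,h])+R1.apply([r0,0,0])+R2.apply([0,0,a])+R3.apply([e,0,b])+R6.apply([0,0,L])
    return p,R6
D=[([-1.17803772,.423884607,1.63073382,0,1.08860922,-.018998],(.24994,-.57225,.2495)),
([-0.10261768,0.2799442,1.26672192,-0.00265225,1.58980171,-0.01015608],(.6414,-.0548,.5058)),
([-.1,.933,.223,-.003,1.998,-.008],(.9206,-.0808,.4902)),
([-.1005,1.11037,.0894,-.0006,1.8161,-.0083],(1.0159,-.0907,.3864)),
([-.1018,.9669,.0861,.0018,1.7859,-.0089],(1.0033,-.0901,.5357)),
([-.1031,.8401,.0872,.0045,1.7284,-.0093],(.9816,-.0884,.6678)),
([-.1048,.7284,.0871,.0077,1.6438,-.0096],(.9551,-.0863,.7897)),
([-.2597,.2368,1.1436,.1239,1.0667,-.9487],(.787,-.1652,.6606)),
([-.5963,.0605,1.693,.4577,.7907,-2.2713],(.6018,-.287,.4973))]
s=least_squares(lambda P:np.concatenate([fk(q,P)[0]-p for q,p in D]),[.33,.4,.4,0,.25,0])
P=s.x
def ik(p,R,q0):
    f=lambda q:np.concatenate([(fk(q,P)[0]-p)*10,(R.inv()*fk(q,P)[1]).as_rotvec()])
    lo=np.array([-3,-.9,.09,-1.31,.11,-3.5]);hi=np.array([3,2.11,2.58,4.45,2.69,3.5])
    s=least_squares(f,np.clip(q0,lo+.01,hi-.01),bounds=(lo,hi)); return s.x,np.abs(s.fun).max()
if __name__=="__main__":
    np.set_printoptions(precision=3,suppress=True)
    print(P,np.abs(s.fun).max())
    p,R=fk(D[-1][0],P); print(p,R.as_matrix()[:,2],R.as_matrix()[:,0])
    R=Ro.from_quat([.701,.621,.238,.256])
    for tw in(0,180):
      q=np.array(D[-1][0]); q[5]+=np.radians(tw) 
      for p in[(.602,-.287,.497),(.52,-.31,.25),(.477,-.308,.1),(.477,-.308,.025),(.477,-.2,.15),(.46,-.04,.15),(.515,-.044,.053)]:
        q,e=ik(p,R*Ro.from_euler("z",tw,degrees=True),q); print(tw,p,q,round(e,4))
E
python3 kin.py
```

```text
[ 0.313  0.567  0.487 -0.005  0.29   0.074] 0.012020519305898647
[ 0.598 -0.296  0.499] [ 0.653 -0.063 -0.755] [-0.114 -0.993 -0.016]
0 (0.602, -0.287, 0.497) [-0.392 -0.007  1.995 -1.31   0.11  -3.5  ] 0.3853
0 (0.52, -0.31, 0.25) [-0.477  0.234  2.142 -1.31   0.11  -3.5  ] 0.3571
0 (0.477, -0.308, 0.1) [-0.508  0.478  2.145 -1.31   0.11  -3.5  ] 0.3284
0 (0.477, -0.308, 0.025) [-0.508  0.633  2.091 -1.31   0.11  -3.5  ] 0.3499
0 (0.477, -0.2, 0.15) [-0.33   0.318  2.259 -1.31   0.11  -3.5  ] 0.2352
0 (0.46, -0.04, 0.15) [-0.018  0.253  2.353 -1.31   0.11  -3.304] 0.1986
0 (0.515, -0.044, 0.053) [-0.024  0.535  2.194 -1.31   0.11  -3.299] 0.3221
180 (0.602, -0.287, 0.497) [-0.577  0.059  1.699  0.445  0.78  -2.248] 0.0
180 (0.52, -0.31, 0.25) [-0.722  0.264  2.075  1.145  0.435 -3.153] 0.0
180 (0.477, -0.308, 0.1) [-0.765  0.513  2.122  1.403  0.389 -3.5  ] 0.1443
180 (0.477, -0.308, 0.025) [-0.755  0.664  2.068  1.395  0.368 -3.5  ] 0.2331
180 (0.477, -0.2, 0.15) [-0.555  0.341  2.265  1.581  0.284 -3.5  ] 0.1143
180 (0.46, -0.04, 0.15) [-0.153  0.259  2.374  1.909  0.11  -3.5  ] 0.1673
180 (0.515, -0.044, 0.053) [-0.144  0.541  2.217  1.916  0.11  -3.5  ] 0.2905
```

The fit is good. At low poses near the stand the wrist has to run in its j4≈π branch. With tool x heading 85°, j6 is out of range at the dish, so I'd use heading -95°, which puts the wrist camera on the ring-light side. Two checks: the exact IK, and whether the wrist camera has a body that sticks out.

Run:
```python
import kin,numpy as np,cv2
from kin import *
np.set_printoptions(precision=3,suppress=True)
def ik(p,R,q0):
    R=R*Ro.from_euler("z",np.pi)   # model x sign
    f=lambda q:np.concatenate([(fk(q,P)[0]-p)*10,(R.inv()*fk(q,P)[1]).as_rotvec()])
    lo=np.array([-3,-.9,.09,-1.31,.11,-9]);hi=np.array([3,2.11,2.58,4.45,2.69,9])
    s=least_squares(f,np.clip(q0,lo+.01,hi-.01),bounds=(lo,hi)); return s.x,np.abs(s.fun).max()
R=Ro.from_quat([.701,.621,.238,.256])
q=np.array(D[-1][0])
for lean in(0,):
  for p in[(.602,-.287,.497),(.52,-.31,.25),(.477,-.308,.1),(.477,-.308,.025),(.477,-.2,.15),(.40,-.15,.15),(.40,-.05,.15),(.46,-.044,.08),(.515,-.044,.053)]:
    q,e=ik(p,R,q); print(p,q,"j6 flipped",round(q[5]+np.pi,2),"j6+2pi",round(q[5]+2*np.pi,2),"e",round(e,3))
a=cv2.imread("pics/e_s.png")[0:110,140:260];b=cv2.imread("pics/a_scene.png")[20:130,110:230]
cv2.imwrite("pics/f.png",cv2.resize(np.hstack([a,b]),None,fx=3.3,fy=3.3,interpolation=2))
```

```text
(0.602, -0.287, 0.497) [-0.577  0.059  1.699  0.445  0.78  -2.248] j6 flipped 0.89 j6+2pi 4.04 e 0.0
(0.52, -0.31, 0.25) [-0.722  0.264  2.075  1.145  0.435 -3.153] j6 flipped -0.01 j6+2pi 3.13 e 0.0
(0.477, -0.308, 0.1) [-0.788  0.548  2.2    1.971  0.471 -4.12 ] j6 flipped -0.98 j6+2pi 2.16 e 0.0
(0.477, -0.308, 0.025) [-0.788  0.732  2.188  2.234  0.559 -4.42 ] j6 flipped -1.28 j6+2pi 1.86 e 0.0
(0.477, -0.2, 0.15) [-0.563  0.373  2.331  2.19   0.37  -4.134] j6 flipped -0.99 j6+2pi 2.15 e 0.0
(0.4, -0.15, 0.15) [-0.558  0.304  2.515  2.398  0.445 -4.355] j6 flipped -1.21 j6+2pi 1.93 e 0.0
(0.4, -0.05, 0.15) [-0.149  0.277  2.58   3.058  0.422 -4.652] j6 flipped -1.51 j6+2pi 1.63 e 0.008
(0.46, -0.044, 0.08) [-0.094  0.57   2.479  3.144  0.622 -4.689] j6 flipped -1.55 j6+2pi 1.59 e 0.0
(0.515, -0.044, 0.053) [-0.078  0.651  2.363  3.163  0.587 -4.693] j6 flipped -1.55 j6+2pi 1.59 e 0.0
```

View pics/f.png

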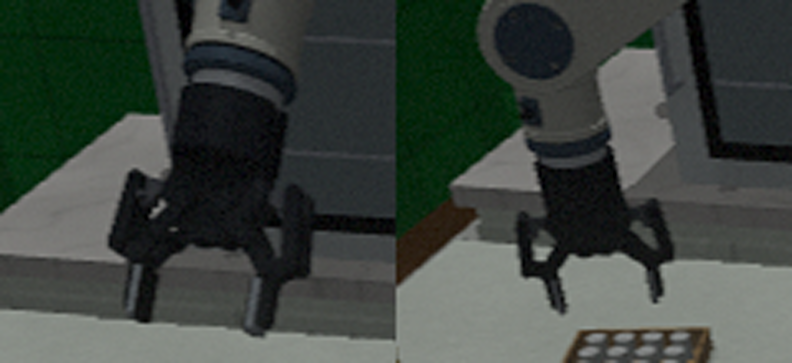

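The pictures show no body at the wrist camera's position, so heading -95° is fine: j6 stays within about -1.6 to 0.9 all the way. I'll twist +178° while coming down toward the dish.

Run:
```python
from h import *
plan((.50,-.31,.28),-95,n=18)
```

```text
pos [ 0.603  -0.2871  0.498 ] z-axis [ 0.652 -0.064 -0.755] x-axis [0.121 0.992 0.021] dist 0.2422 twist 177.8 rows needed 18 open 1.002 F [0.8 0.5 0.1] t 13.525
[-0.0055, -0.0302, 0.0137] 0.1646
[-0.0106, -0.0288, 0.0137] 0.1646
[-0.0154, -0.0266, 0.0137] 0.1646
[-0.0197, -0.0235, 0.0137] 0.1646
[-0.0235, -0.0198, 0.0137] 0.1646
[-0.0265, -0.0155, 0.0137] 0.1646
[-0.0288, -0.0107, 0.0137] 0.1646
[-0.0302, -0.0056, 0.0137] 0.1646
[-0.0307, -0.0004, 0.0137] 0.1646
[-0.0303, 0.0049, 0.0137] 0.1646
```

```bash
python3 -m inch '[1,-0.005,-0.03,0.014,0.175, 1,-0.01,-0.029,0.014,0.175, 1,-0.015,-0.027,0.014,0.175, 1,-0.02,-0.024,0.014,0.175, 1,-0.023,-0.02,0.014,0.175]'; python3 -m inch '[1,-0.026,-0.016,0.014,0.175, 1,-0.028,-0.011,0.014,0.175, 1,-0.03,-0.006,0.014,0.175, 1,-0.03,0,0.014,0.175, 1,-0.03,0.005,0.014,0.175]'
python3 - <<'E'
from h import *
plan((.50,-.31,.28),-95)
print(arm.get_obs()["joint_pos"].round(3))
E
```

```text
time: 14.15
ee_pos: [0.5822, -0.289, 0.4479]
orientation: [0.904, 0.232, 0.336, 0.124]
ft_force: [-0.4, -0.6, 1.1]
opening: 1.002
time: 14.78
ee_pos: [0.564, -0.2866, 0.3959]
orientation: [0.909, -0.201, 0.363, -0.042]
ft_force: [0.5, 0.4, -0.1]
opening: 1.002
pos [ 0.564  -0.2866  0.3959] z-axis [ 0.677 -0.071 -0.732] x-axis [ 0.655 -0.396  0.644] dist 0.1345 twist 70.3 rows needed 8 open 1.002 F [ 0.5  0.4 -0.1] t 14.775
[-0.0335, 0.0214, 0.0135] 0.1464
[-0.0299, 0.0263, 0.0135] 0.1464
[-0.0255, 0.0306, 0.0135] 0.1464
[-0.0205, 0.0341, 0.0135] 0.1464
[-0.0151, 0.0368, 0.0135] 0.1464
[-0.0093, 0.0387, 0.0135] 0.1464
[-0.0032, 0.0397, 0.0135] 0.1464
[0.0029, 0.0397, 0.0135] 0.1464
[-0.647  0.087  1.91   0.691  0.585 -0.687]
```

```bash
python3 -m inch '[1,-0.033,0.021,0.013,0.175, 1,-0.03,0.026,0.013,0.175, 1,-0.025,0.03,0.013,0.175, 1,-0.02,0.034,0.013,0.175, 1,-0.015,0.037,0.013,0.175]'
python3 - <<'E'
from h import *
plan((.49,-.305,.22),-95)
print(arm.get_obs()["joint_pos"].round(3))
E
```

```text
time: 15.4
ee_pos: [0.5328, -0.2953, 0.3328]
orientation: [0.717, -0.588, 0.312, -0.205]
ft_force: [0.6, 0.2, 0.5]
opening: 0.997
pos [ 0.5328 -0.2953  0.3328] z-axis [ 0.689 -0.074 -0.721] x-axis [ 0.113 -0.972  0.207] dist 0.121 twist 16.6 rows needed 5 open 0.997 F [0.6 0.2 0.5] t 15.4
[-0.0094, 0.0537, 0.0263] 0.0553
[-0.0062, 0.0541, 0.0263] 0.0553
[-0.0031, 0.0544, 0.0263] 0.0553
[0.0001, 0.0545, 0.0263] 0.0553
[0.0032, 0.0544, 0.0263] 0.0553
[-0.709  0.135  2.026  0.95   0.504 -0.079]
```

```bash
python3 -m inch '[1,-0.011,0.06,0.03,0.075, 1,-0.007,0.06,0.03,0.075, 1,-0.003,0.06,0.03,0.075, 1,0,0.06,0.03,0.075, 1,0,0,0,0]'
python3 - <<'E'
from h import *
plan((.477,-.308,.1),-96)
print(arm.get_obs()["joint_pos"].round(3))
m=arm.camera_model("wrist");im=arm.read_camera("wrist");cv2.imwrite("pics/g_w.png",im)
for t in ("dish_centre",): print([(np.round(np.array(d["position"])*[640,400],1).tolist(),round(d["conf"],2),atz("wrist",np.array(d["position"])*[640,400],.009,m).round(4)) for d in arm.tip_of("wrist",t)])
E
```

```text
time: 16.02
ee_pos: [0.5051, -0.3024, 0.2372]
orientation: [-0.611, 0.694, -0.281, 0.256]
ft_force: [0.3, 0.4, -0.1]
opening: 1.001
pos [ 0.5051 -0.3024  0.2372] z-axis [ 0.699 -0.078 -0.711] x-axis [-0.122 -0.992 -0.012] dist 0.1402 twist -1.2 rows needed 5 open 1.001 F [ 0.3  0.4 -0.1] t 16.025
[0.0053, 0.0579, 0.0392] -0.004
[0.0051, 0.0579, 0.0392] -0.004
[0.0048, 0.0579, 0.0392] -0.004
[0.0046, 0.0579, 0.0392] -0.004
[0.0043, 0.0579, 0.0392] -0.004
[-0.767  0.279  2.143  1.456  0.446 -0.357]
[([228.6, 306.3], 0.69, array([ 0.5573, -0.2152,  0.009 ])), ([376.3, 198.6], 0.41, array([ 0.659 , -0.3851,  0.009 ]))]
```

View pics/g_w.png

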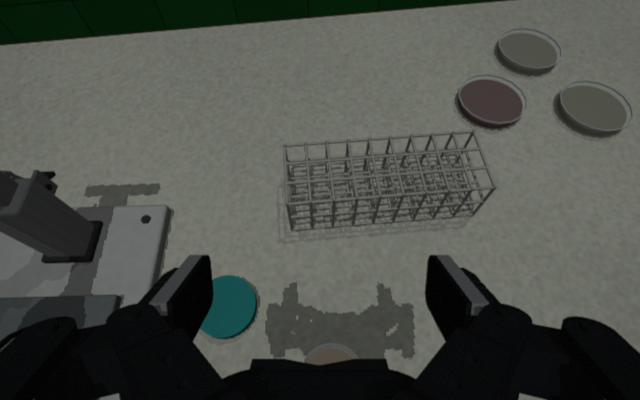

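The wrist view shows the clear dish's edge at (330,352), centred between the fingers. The turquoise decoy at (228,306) gives a position 2 mm from the top-camera one, so the calibration agrees. Coming down to the dish.

```bash
python3 -m inch '[1,0.006,0.072,0.05,-0.005, 1,0.006,0.072,0.05,-0.005, 1,0.006,0.072,0.05,-0.005, 1,0.004,0.06,0.04,-0.005, 1,0,0,0,0]'
python3 - <<'E'
from h import *
plan((.479,-.308,.06),-96.3)
print(arm.get_obs()["joint_pos"].round(3))
E
```

```text
time: 16.75
ee_pos: [0.4908, -0.3145, 0.1153]
orientation: [-0.622, 0.679, -0.296, 0.254]
ft_force: [0.5, 0.4, -0.7]
opening: 0.999
pos [ 0.4908 -0.3145  0.1153] z-axis [ 0.713 -0.086 -0.696] x-axis [-0.098 -0.995  0.022] dist 0.0569 twist 1.4 rows needed 5 open 0.999 F [ 0.5  0.4 -0.7] t 16.75
[-0.0032, 0.0241, 0.0148] 0.0045
[-0.0031, 0.0241, 0.0148] 0.0045
[-0.003, 0.0241, 0.0148] 0.0045
[-0.0029, 0.0241, 0.0148] 0.0045
[-0.0028, 0.0241, 0.0148] 0.0045
[-0.815  0.559  2.195  2.064  0.55  -1.12 ]
```

```bash
python3 -m inch '[0.85,-0.004,0.03,0.018,0.005, 0.85,-0.004,0.03,0.018,0.005, 0.85,-0.004,0.03,0.018,0.005, 0.85,-0.003,0.02,0.012,0.005, 0.85,0,0,0,0]'
python3 - <<'E'
from h import *
plan((.479,-.308,.03),-96.9)
m=arm.camera_model("wrist");im=arm.read_camera("wrist");cv2.imwrite("pics/h_w.png",im)
print(proj("wrist",(.4807,-.3075,.018),m),proj("wrist",(.4807+.03,-.3075,.018),m))
im=arm.read_camera("scene");cv2.imwrite("pics/h_s.png",cv2.resize(im[150:270,180:340],None,fx=4.5,fy=4.5,interpolation=2))
E
```

```text
time: 17.38
ee_pos: [0.4885, -0.3121, 0.0749]
orientation: [-0.615, 0.681, -0.301, 0.261]
ft_force: [0.5, 0.2, 1.0]
opening: 0.851
pos [ 0.4885 -0.3121  0.0749] z-axis [ 0.725 -0.088 -0.684] x-axis [-0.107 -0.994  0.015] dist 0.0461 twist 1.1 rows needed 5 open 0.851 F [0.5 0.2 1. ] t 17.375
[-0.0018, 0.0198, 0.0117] 0.0038
[-0.0018, 0.0198, 0.0117] 0.0038
[-0.0017, 0.0198, 0.0117] 0.0038
[-0.0016, 0.0198, 0.0117] 0.0038
[-0.0015, 0.0198, 0.0117] 0.0038
[310.80263925 333.2743001 ] [305.55896779 276.01230992]
```

View pics/h_w.png

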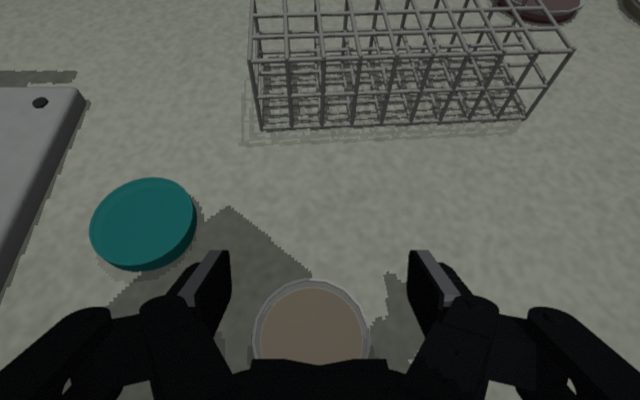

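View pics/h_s.png

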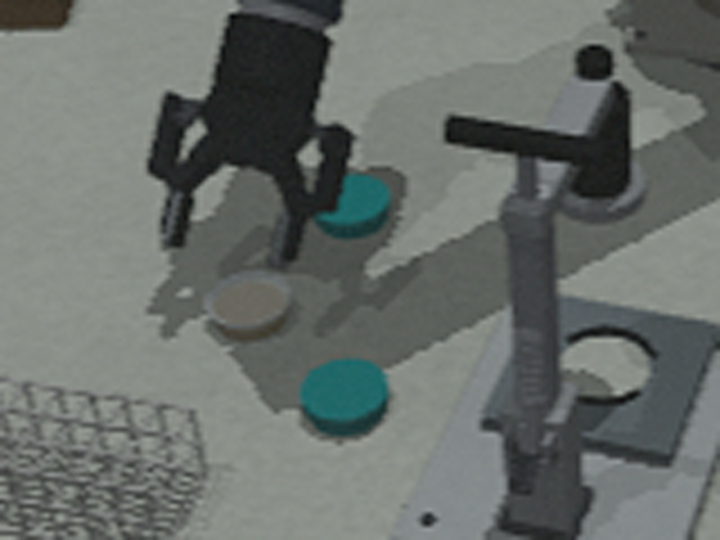

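The clear dish is exactly where predicted (front rim at row 278 against 276) and between the fingers. I'll descend slowly while feeling for the bench.

```bash
python3 -m inch '[0.85,-0.003,0.028,0.016,0.005, 0.85,-0.003,0.028,0.016,0.005, 0.85,-0.003,0.026,0.016,0.005, 0.85,-0.002,0.02,0.012,0.004, 0.85,0,0,0,0]'
python3 - <<'E'
from h import *
plan((.479,-.308,.026),-96.9)
E
```

```text
time: 18.1
ee_pos: [0.4781, -0.3069, 0.0258]
orientation: [-0.608, 0.687, -0.298, 0.264]
ft_force: [0.2, 0.2, 1.5]
opening: 0.854
pos [ 0.4781 -0.3069  0.0258] z-axis [ 0.725 -0.089 -0.683] x-axis [-0.122 -0.993 -0.   ] dist 0.0014 twist -0.1 rows needed 5 open 0.854 F [0.2 0.2 1.5] t 18.1
[0.0005, -0.0004, 0.0003] -0.0003
[0.0005, -0.0004, 0.0003] -0.0003
[0.0005, -0.0004, 0.0003] -0.0003
[0.0005, -0.0004, 0.0003] -0.0003
[0.0005, -0.0004, 0.0003] -0.0003
```

```bash
python3 -m inch '[0.85,0,0.004,0.004,0, 0.6,0,0,0,0, 0.6,0,0,0,0, 0.6,0,0,0,0, 0.6,0,0,0,0]' 30; python3 -m inch '[0.6,0,0,0,0, 0.6,0,0,0,0, 0.6,0,0,0,0, 0.6,0,0,0,0, 0.6,0,0,0,0]' 30
python3 - <<'E'
from h import *
plan((.479,-.308,.09),-96.9)
m=arm.camera_model("wrist");im=arm.read_camera("wrist");cv2.imwrite("pics/i_w.png",im)
im=arm.read_camera("scene");cv2.imwrite("pics/i_s.png",cv2.resize(im[150:270,180:340],None,fx=4.5,fy=4.5,interpolation=2))
E
```

```text
time: 18.73
ee_pos: [0.4786, -0.3073, 0.0243]
orientation: [-0.608, 0.687, -0.299, 0.264]
ft_force: [0.2, 0.5, -0.9]
opening: 0.684
time: 19.35
ee_pos: [0.4787, -0.3074, 0.0245]
orientation: [-0.608, 0.687, -0.299, 0.264]
ft_force: [1.3, -0.2, -0.6]
opening: 0.686
pos [ 0.4787 -0.3074  0.0245] z-axis [ 0.726 -0.09  -0.682] x-axis [-0.122 -0.993  0.001] dist 0.0655 twist -0.0 rows needed 5 open 0.686 F [ 1.3 -0.2 -0.6] t 19.35
[0.0003, -0.0241, -0.0222] -0.0001
[0.0003, -0.0241, -0.0222] -0.0001
[0.0003, -0.0241, -0.0222] -0.0001
[0.0003, -0.0241, -0.0222] -0.0001
[0.0003, -0.0241, -0.0222] -0.0001
```

View pics/i_w.png

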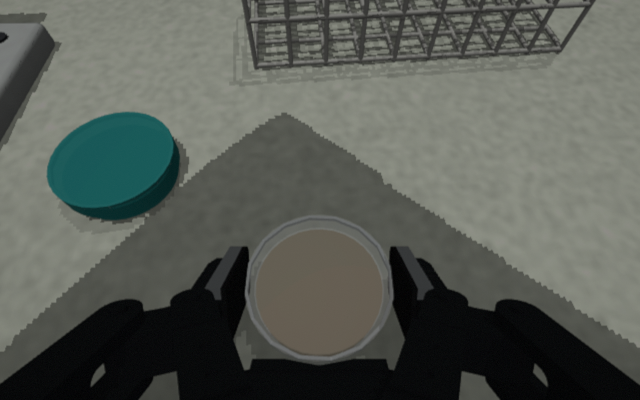

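View pics/i_s.png

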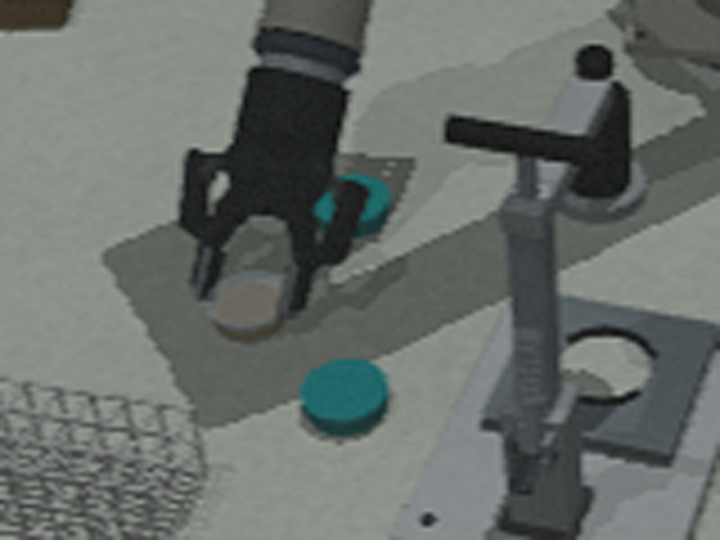

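The dish is gripped: the opening reads 0.686 and the pads flank it at columns 248–390. I'll lift it straight up with small steps.

```bash
python3 -m inch '[0.6,0,-0.012,-0.011,0, 0.6,0,-0.03,-0.028,0, 0.6,0,-0.04,-0.037,0, 0.6,0,-0.03,-0.028,0, 0.6,0,0,0,0]' 40
python3 - <<'E'
from h import *
plan((.465,-.05,.085),-96.9,n=8)
print(arm.get_obs()["joint_pos"].round(3))
E
```

```text
time: 20.08
ee_pos: [0.4786, -0.3072, 0.0883]
orientation: [-0.608, 0.687, -0.299, 0.264]
ft_force: [0.4, -0.6, -0.1]
opening: 0.68
pos [ 0.4786 -0.3072  0.0883] z-axis [ 0.726 -0.09  -0.682] x-axis [-0.122 -0.993  0.001] dist 0.2575 twist -0.0 rows needed 8 open 0.68 F [ 0.4 -0.6 -0.1] t 20.075
[-0.0792, 0.0103, -0.0096] -0.0001
[-0.0792, 0.0103, -0.0096] -0.0001
[-0.0792, 0.0103, -0.0096] -0.0001
[-0.0792, 0.0103, -0.0096] -0.0001
[-0.0792, 0.0103, -0.0096] -0.0001
[-0.0792, 0.0102, -0.0096] -0.0001
[-0.0792, 0.0102, -0.0096] -0.0001
[-0.0792, 0.0102, -0.0096] -0.0001
[-0.83   0.629  2.228  2.195  0.625 -1.255]
```

Run:
```python
from kin import *
np.set_printoptions(precision=3,suppress=True)
R=Ro.from_quat([-0.608,0.687,-0.299,0.264])*Ro.from_euler("z",np.pi)
def ik(p,q0):
    f=lambda q:np.concatenate([(fk(q,P)[0]-p)*10,(R.inv()*fk(q,P)[1]).as_rotvec()])
    s=least_squares(f,q0); return s.x,np.abs(s.fun).max()
q=np.array([-0.83,0.629,2.228,2.195,0.625,-1.255])
for p in[(.4786,-.3072,.0883),(.475,-.2,.085),(.475,-.12,.085),(.475,-.05,.085),(.517,-.044,.075),(.517,-.044,.0545),(.5,-.1,.085),(.44,-.05,.085)]:
    q,e=ik(np.array(p),q); print(p,q,round(e,3))
```

```text
(0.4786, -0.3072, 0.0883) [-0.809  0.621  2.239  2.224  0.623 -1.266] 0.0
(0.475, -0.2, 0.085) [-0.581  0.619  2.386  2.615  0.7   -1.478] 0.0
(0.475, -0.12, 0.085) [-0.341  0.625  2.459  2.911  0.764 -1.554] 0.0
(0.475, -0.05, 0.085) [-0.09   0.631  2.489  3.175  0.799 -1.573] 0.0
(0.517, -0.044, 0.075) [-0.059  0.651  2.403  3.212  0.733 -1.58 ] 0.0
(0.517, -0.044, 0.0545) [-0.059  0.716  2.396  3.208  0.791 -1.575] 0.0
(0.5, -0.1, 0.085) [-0.25   0.621  2.422  3.001  0.722 -1.553] 0.0
(0.44, -0.05, 0.085) [-0.104  0.655  2.559  3.159  0.893 -1.57 ] 0.0
```

The joints stay within range as long as x is at least 0.475. Carrying the dish across.

```bash
python3 -m inch '[0.6,-0.04,0.004,-0.004,0, 0.6,-0.07,0.008,-0.008,0, 0.6,-0.08,0.01,-0.009,0, 0.6,-0.08,0.01,-0.009,0, 0.6,-0.08,0.01,-0.009,0]' 40
python3 - <<'E'
from h import *
plan((.478,-.05,.085),-96.9)
print(arm.get_obs()["joint_pos"].round(3))
E
```

```text
time: 20.7
ee_pos: [0.473, -0.1655, 0.0853]
orientation: [-0.606, 0.688, -0.301, 0.262]
ft_force: [0.8, -0.2, -0.3]
opening: 0.683
pos [ 0.473  -0.1655  0.0853] z-axis [ 0.725 -0.096 -0.682] x-axis [-0.127 -0.992  0.005] dist 0.1156 twist -0.1 rows needed 5 open 0.683 F [ 0.8 -0.2 -0.3] t 20.7
[-0.0576, 0.0032, -0.0036] -0.0003
[-0.0576, 0.0032, -0.0036] -0.0003
[-0.0576, 0.0032, -0.0036] -0.0003
[-0.0576, 0.0032, -0.0036] -0.0003
[-0.0576, 0.0031, -0.0036] -0.0003
[-0.515  0.629  2.414  2.719  0.731 -1.522]
```

```bash
python3 -m inch '[0.6,-0.07,0.006,-0.005,0, 0.6,-0.07,0.006,-0.005,0, 0.6,-0.065,0.006,-0.005,0, 0.6,-0.05,0.004,-0.003,0, 0.6,0,0,0,0]' 40
python3 - <<'E'
from h import *
plan((.517,-.044,.075),-97)
print(arm.get_obs()["joint_pos"].round(3))
m=arm.camera_model("wrist");im=arm.read_camera("wrist");cv2.imwrite("pics/j_w.png",im)
print(proj("wrist",(.519,-.044,.03),m))
im=arm.read_camera("scene");cv2.imwrite("pics/j_s.png",cv2.resize(im[150:300,230:390],None,fx=4,fy=4,interpolation=2))
E
```

```text
time: 21.32
ee_pos: [0.4729, -0.0582, 0.0802]
orientation: [-0.608, 0.688, -0.299, 0.26]
ft_force: [0.2, 0.5, -0.1]
opening: 0.678
pos [ 0.4729 -0.0582  0.0802] z-axis [ 0.721 -0.096 -0.686] x-axis [-0.125 -0.992  0.007] dist 0.0466 twist 0.2 rows needed 5 open 0.678 F [ 0.2  0.5 -0.1] t 21.325
[-0.0098, -0.0126, 0.017] 0.0006
[-0.0098, -0.0126, 0.017] 0.0006
[-0.0098, -0.0126, 0.017] 0.0006
[-0.0099, -0.0126, 0.017] 0.0006
[-0.0099, -0.0125, 0.017] 0.0006
[-0.159  0.653  2.475  3.114  0.802 -1.58 ]
[283.71209491 233.13023368]
```

View pics/j_w.png

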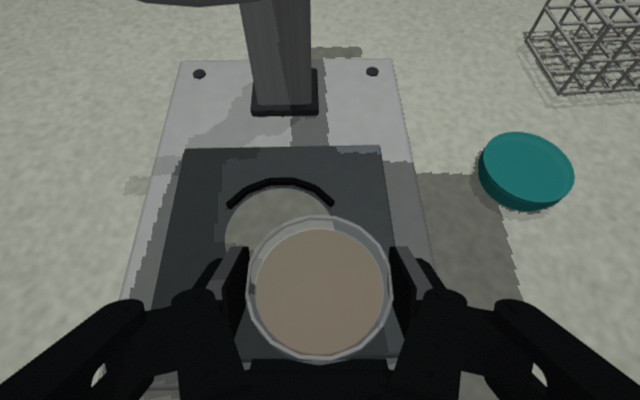

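View pics/j_s.png

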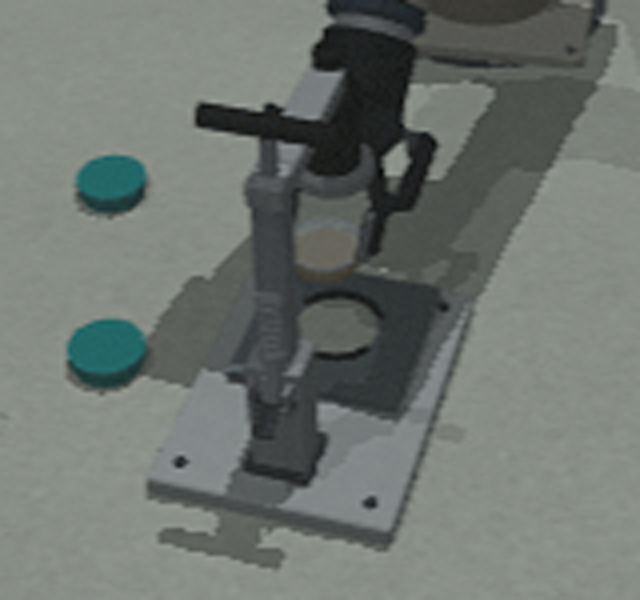

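The wrist view shows the dish gripped squarely and the back lip as an arc from (230,207) over (282,182) to (333,207). I'll overlay the predicted lip on it to refine the nest position.

Run:
```python
from h import *
m=arm.camera_model("wrist");im=arm.read_camera("wrist")
im3=cv2.resize(im[150:280,190:370],None,fx=4.4,fy=4.4,interpolation=cv2.INTER_CUBIC)
def draw(c,col):
    for r,z in((.0325,.035),(.0365,.035)):
        for a in np.radians(np.arange(-60,61,3)-5):
            p=proj("wrist",(c[0]+r*np.cos(a),c[1]+r*np.sin(a),z),m); q=(p-[190,150])*4.4
            cv2.circle(im3,(int(q[0]),int(q[1])),2,col,-1)
draw((.519,-.044),(0,0,255))
cv2.imwrite("pics/k.png",im3)
# stage corners
for s in((1,1),(1,-1)):
    a=np.radians(-5);d=np.array([[np.cos(a),-np.sin(a)],[np.sin(a),np.cos(a)]])@(np.array(s)*.065)
    print(proj("wrist",(.519+d[0],-.044+d[1],.03),m))
```

```text
[182.77520926 147.10018461]
[381.16985349 141.90151759]
```

View pics/k.png

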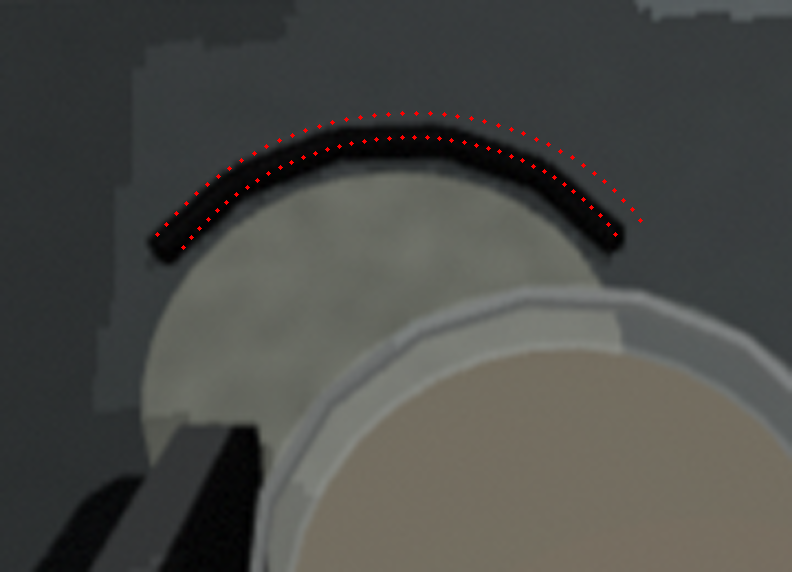

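Run:
```python
from h import *
from scipy.optimize import least_squares
m=arm.camera_model("wrist");o=arm.get_obs();p=o["ee_pos"];print(p)
c=np.array([(152,240),(200,190),(250,160),(330,128),(400,122),(460,126),(530,158),(580,193),(625,233)])/4.4+[190,150]
W=np.array([atz("wrist",u,.035,m) for u in c])
s=least_squares(lambda v:np.hypot(W[:,0]-v[0],W[:,1]-v[1])-.0365,[.519,-.044]);print("nest by lip outer",s.x,(s.fun*1e3).round(1))
d=np.array([(158,215+0)])
# bright disc edge below lip (stage glass?) points
ends=[atz("wrist",np.array(q)/4.4+[190,150],.035,m) for q in((165,252),(613,243))]
mid=(ends[0]+ends[1])/2;print("ends mid",mid,np.linalg.norm(ends[0]-ends[1]),np.degrees(np.arctan2(*(ends[0]-ends[1])[[1,0]])))
# dish lid top ellipse in wrist
th=np.linspace(0,2*np.pi,36)
im=arm.read_camera("wrist").copy()
for off,col in(((.002,0),(0,0,255)),):
    for a in th:
        q=proj("wrist",(p[0]+off[0]+.03*np.cos(a),p[1]+off[1]+.03*np.sin(a),p[2]-.0245+.018),m);cv2.circle(im,tuple(int(v) for v in np.round(q)),1,col,-1)
cv2.imwrite("pics/l.png",cv2.resize(im[200:370,230:410],None,fx=3.5,fy=3.5,interpolation=cv2.INTER_CUBIC))
```

```text
[ 0.47325929 -0.06001466  0.08054086]
nest by lip outer [ 0.51762185 -0.04221292] [-0.7 -0.1 -0.2  0.5  0.4  0.8 -0.5 -0.8 -0.1]
ends mid [ 0.53453514 -0.04449604  0.035     ] 0.05825120696034761 84.2318511277016
```

View pics/l.png

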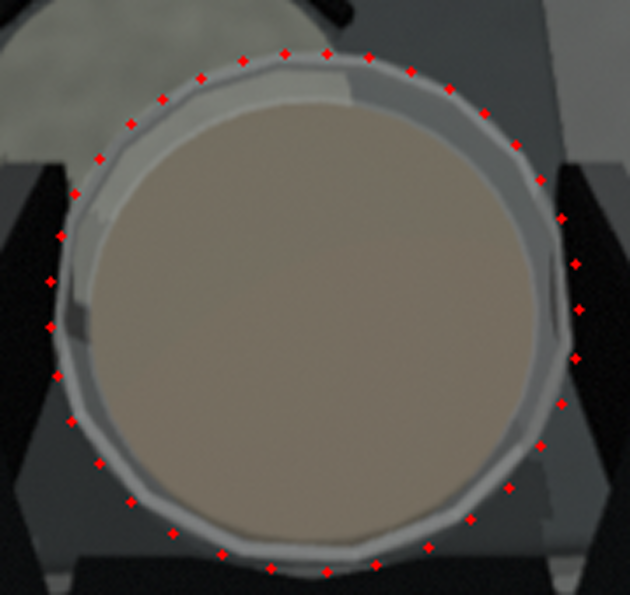

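By the wrist camera the nest is at (0.5175,-0.0424), and by the top camera at (0.519,-0.044). I'll use (0.518,-0.043). The dish outline matches its prediction to about 1 mm. Moving forward under the camera.

```bash
python3 - <<'E'
from h import *
plan((.5155,-.043,.072),-97)
E
python3 -m inch '[0.6,-0.014,-0.013,0.018,0.002, 0.6,-0.014,-0.013,0.018,0.002, 0.6,-0.013,-0.013,0.018,0.002, 0.6,-0.011,-0.013,0.018,0, 0.6,0,0,0,0]' 40
python3 - <<'E'
from h import *
plan((.5155,-.043,.072),-97)
E
```

```text
pos [ 0.4732 -0.0603  0.0806] z-axis [ 0.722 -0.099 -0.685] x-axis [-0.129 -0.992  0.007] dist 0.0465 twist 0.0 rows needed 5 open 0.679 F [ 0.2 -0.7 -0.6] t 21.525
[-0.0113, -0.0105, 0.0173] 0.0001
[-0.0113, -0.0105, 0.0173] 0.0001
[-0.0113, -0.0105, 0.0173] 0.0001
[-0.0113, -0.0105, 0.0173] 0.0001
[-0.0113, -0.0105, 0.0173] 0.0001
time: 22.15
ee_pos: [0.5149, -0.0452, 0.0761]
orientation: [-0.603, 0.691, -0.301, 0.261]
ft_force: [-0.4, 0.2, -0.6]
opening: 0.677
pos [ 0.5149 -0.0452  0.0761] z-axis [ 0.723 -0.101 -0.683] x-axis [-0.137 -0.991  0.002] dist 0.0047 twist -0.5 rows needed 5 open 0.677 F [-0.4  0.2 -0.6] t 22.15
[-0.0011, 0.0014, 0.0015] -0.0016
[-0.0011, 0.0014, 0.0015] -0.0016
[-0.0011, 0.0014, 0.0015] -0.0016
[-0.0012, 0.0014, 0.0015] -0.0016
[-0.0012, 0.0014, 0.0015] -0.0016
```

```bash
python3 -m inch '[0.6,-0.005,0.012,0.011,0, 0.6,-0.002,0.012,0.011,0, 0.6,0,0.006,0.005,0, 0.6,0,0,0,0, 0.6,0,0,0,0]' 40
python3 - <<'E'
from h import *
plan((.5155,-.043,.063),-97.5)
m=arm.camera_model("wrist");im=arm.read_camera("wrist");cv2.imwrite("pics/m_w.png",im)
im=arm.read_camera("scene");cv2.imwrite("pics/m_s.png",cv2.resize(im[150:300,230:390],None,fx=4,fy=4,interpolation=2))
E
```

```text
time: 22.78
ee_pos: [0.514, -0.0422, 0.0582]
orientation: [-0.603, 0.692, -0.3, 0.26]
ft_force: [0.9, 0.9, 0.3]
opening: 0.679
pos [ 0.514  -0.0422  0.0582] z-axis [ 0.722 -0.101 -0.685] x-axis [-0.137 -0.991  0.002] dist 0.0051 twist -0.1 rows needed 5 open 0.679 F [0.9 0.9 0.3] t 22.775
[0.0003, -0.0023, -0.0011] -0.0005
[0.0003, -0.0023, -0.0011] -0.0005
[0.0003, -0.0023, -0.0011] -0.0005
[0.0003, -0.0023, -0.0011] -0.0005
[0.0003, -0.0023, -0.0011] -0.0005
```

View pics/m_w.png

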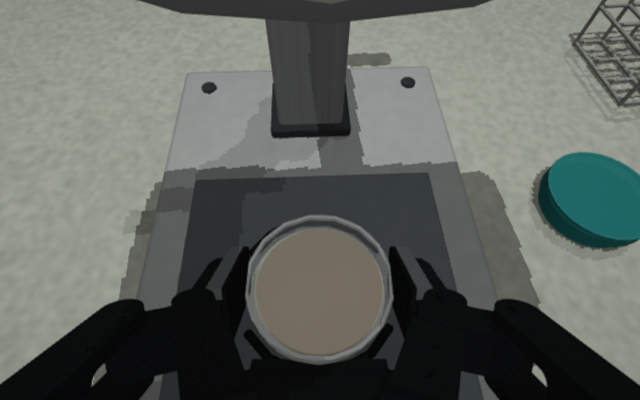

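View pics/m_s.png

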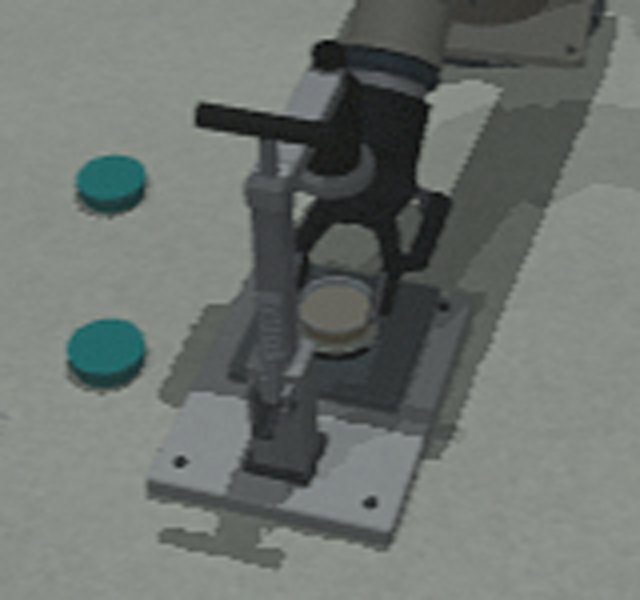

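Run:
```python
from h import *
m=arm.camera_model("wrist");im=cv2.imread("pics/m_w.png");p=arm.get_obs()["ee_pos"]
cv2.imwrite("pics/n0.png",cv2.resize(im[205:375,225:415],None,fx=4,fy=3.5,interpolation=cv2.INTER_CUBIC))
im=cv2.resize(im,None,fx=4,fy=4,interpolation=cv2.INTER_CUBIC)
def dot(P,col):
    q=proj("wrist",P,m)*4+1.5; cv2.circle(im,(int(q[0]),int(q[1])),2,col,-1)
for c,col in(((.518,-.043),(0,0,255)),):
  for base in(-5,175):
    for a in np.radians(np.arange(-60,61,4)+base):
      for r in(.0325,.0365): dot((c[0]+r*np.cos(a),c[1]+r*np.sin(a),.035),col)
for a in np.linspace(0,2*np.pi,40): dot((p[0]+.0025+.03*np.cos(a),p[1]+.03*np.sin(a),p[2]-.0065),(0,255,0))
cv2.imwrite("pics/n.png",im[820:1420,900:1660])
```

View pics/n.png

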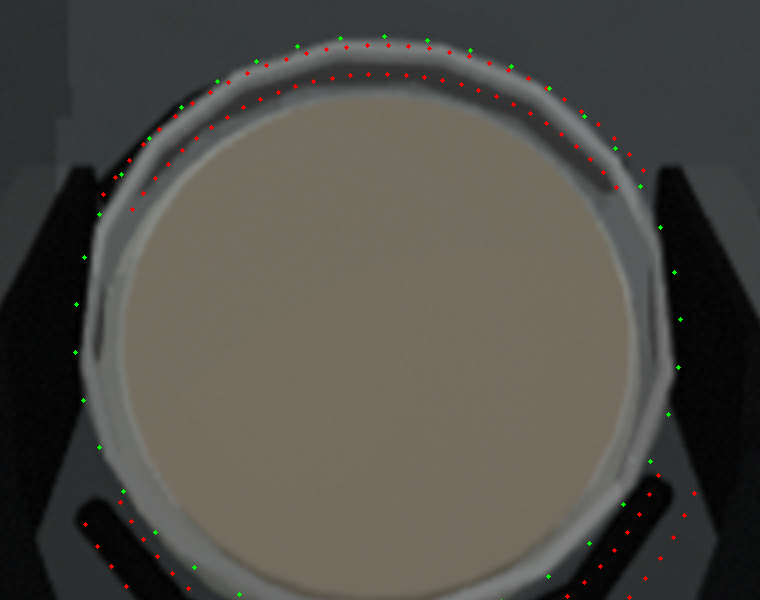

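View pics/n0.png

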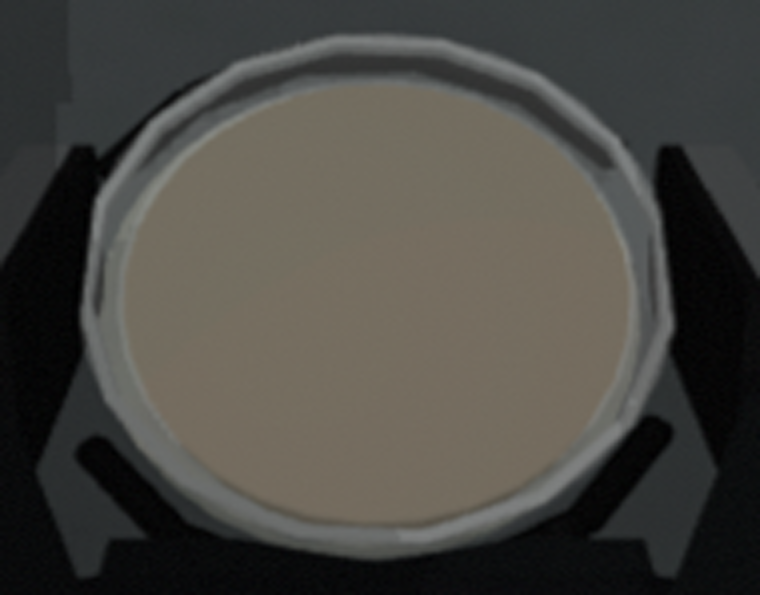

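The dish sits within about 1 mm of the middle of the visible lip ends, which are at (90,515) and (660,490) in the crop. I'll lower the last few millimetres with a slight nudge forward and feel for the stage.

```bash
python3 -m inch '[0.6,-0.001,0.002,0.004,0, 0.6,0,0.003,0.003,0, 0.6,0,0,0,0, 0.6,0,0,0,0, 0.6,0,0,0,0]' 40; python3 -m inch '[0.6,0,0.002,0.002,0, 0.6,0,0,0,0, 0.6,0,0,0,0, 0.6,0,0,0,0, 0.6,0,0,0,0]' 40
```

```text
time: 23.5
ee_pos: [0.5145, -0.042, 0.0549]
orientation: [-0.603, 0.692, -0.3, 0.26]
ft_force: [-0.3, 0.4, -0.2]
opening: 0.679
time: 24.12
ee_pos: [0.5146, -0.042, 0.0539]
orientation: [-0.603, 0.692, -0.3, 0.26]
ft_force: [-0.5, 0.4, -0.6]
opening: 0.678
```

```bash
python3 -m inch '[0.6,0,0.002,0.002,0, 0.6,0,0,0,0, 0.6,0,0,0,0, 0.6,0,0,0,0, 0.6,0,0,0,0]' 40;  python3 - <<'E'
from h import *
print(arm.get_obs()["ft_force"])
im=arm.read_camera("wrist");cv2.imwrite("pics/o_w.png",cv2.resize(im[205:375,225:415],None,fx=4,fy=3.5,interpolation=cv2.INTER_CUBIC))
im=arm.read_camera("scene");cv2.imwrite("pics/o_s.png",cv2.resize(im[205:265,280:350],None,fx=9,fy=9,interpolation=2))
E
```

```text
time: 24.75
ee_pos: [0.515, -0.0421, 0.0538]
orientation: [-0.603, 0.691, -0.301, 0.261]
ft_force: [-1.4, 0.6, 1.2]
opening: 0.68
[-1.44376206  0.61064022  1.21870442]
```

View pics/o_w.png

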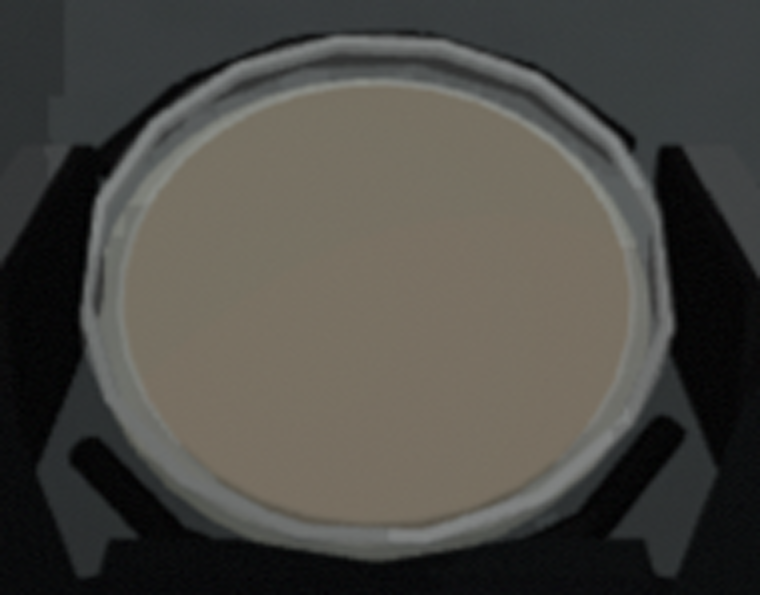

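View pics/o_s.png

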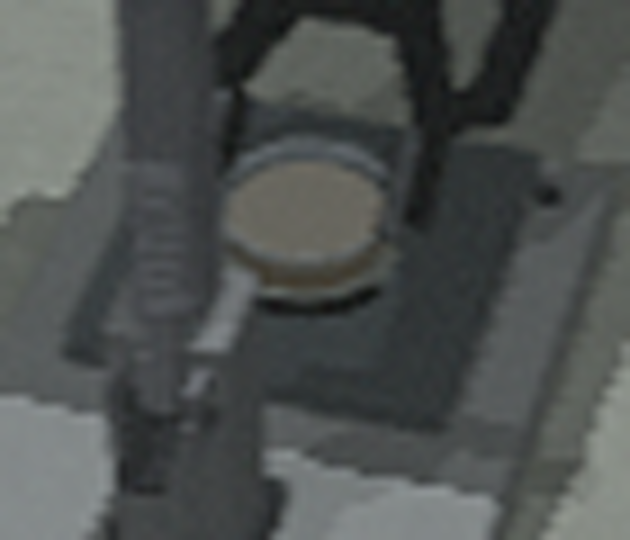

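The lips are symmetric around the dish, and the z motion has stopped with about 1–2 N of contact, so the dish is on the stage. Releasing.

```bash
python3 -m inch '[0.95,0,0,0,0, 0.95,0,0,0,0, 0.95,0,0,0,0, 0.95,0,0,0,0, 0.95,0,0,0,0]';  python3 - <<'E'
from h import *
print(arm.get_obs()["ft_force"])
im=arm.read_camera("wrist");cv2.imwrite("pics/p_w.png",cv2.resize(im[205:375,225:415],None,fx=4,fy=3.5,interpolation=cv2.INTER_CUBIC))
E
```

```text
time: 25.48
ee_pos: [0.515, -0.0421, 0.0535]
orientation: [-0.603, 0.691, -0.301, 0.261]
ft_force: [-1.1, 0.8, -0.0]
opening: 0.95
[-1.12452178  0.7796744  -0.01553257]
```

View pics/p_w.png

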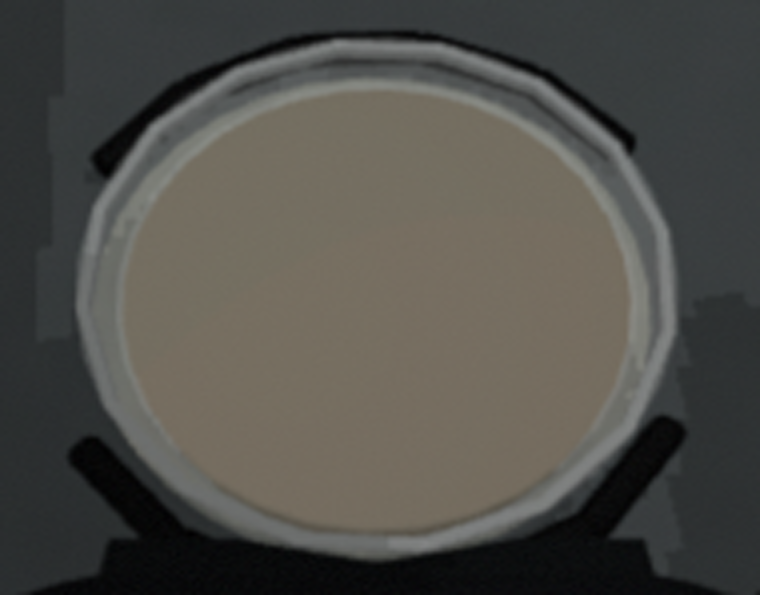

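```bash
python3 -m inch '[0.95,0,0,-0.02,0, 0.95,0,0,-0.035,0, 0.95,0,0,-0.045,0, 0.95,0,0,-0.04,0, 0.95,0,0,0,0]'; python3 -c "
from h import *
plan((.478,-.22,.12))
print(arm.get_obs()['joint_pos'].round(3))"
```

```text
time: 26.15
ee_pos: [0.4703, -0.0359, 0.0948]
orientation: [-0.603, 0.691, -0.301, 0.261]
ft_force: [-0.7, 0.4, 0.1]
opening: 0.947
pos [ 0.4703 -0.0359  0.0948] z-axis [ 0.723 -0.101 -0.683] x-axis [-0.137 -0.991  0.002] dist 0.186 twist 0 rows needed 5 open 0.947 F [-0.7  0.4  0.1] t 26.15
[0.0907, -0.0203, 0.0035] 0.0
[0.0907, -0.0203, 0.0035] 0.0
[0.0907, -0.0203, 0.0035] 0.0
[0.0907, -0.0203, 0.0035] 0.0
[0.0907, -0.0203, 0.0035] 0.0
[-0.072  0.605  2.488  3.212  0.771 -1.578]
```

```bash
python3 -m inch '[0.95,0.06,-0.008,0,0, 0.95,0.1,-0.015,0.002,0, 0.95,0.1,-0.02,0.003,0, 0.95,0.1,-0.02,0.003,0, 0.95,0.06,-0.01,0,0]'; python3 -m inch '[0.95,0.04,-0.04,-0.04,0, 0.95,0.04,-0.06,-0.06,0, 0.95,0,-0.06,-0.06,0, 0.95,0,-0.03,-0.03,0, 0.95,0,0,0,0]'
python3 - <<'E'
from h import *
plan((.478,-.22,.12))
for n,b in(("scene",(150,300,220,390)),("top",(130,280,270,450))):
    im=arm.read_camera(n);cv2.imwrite(f"pics/q_{n}f.png",im)
    print(n,[(t,[(np.round(np.array(d["position"])*[640,400],1).tolist(),round(d["conf"],2)) for d in arm.tip_of(n,t)][:3]) for t in("lift_bar","camera_face","dish_centre")])
    cv2.imwrite(f"pics/q_{n}.png",cv2.resize(im[b[0]:b[1],b[2]:b[3]],None,fx=4,fy=4,interpolation=2))
E
```

```text
time: 26.78
ee_pos: [0.4715, -0.2089, 0.1158]
orientation: [-0.605, 0.689, -0.301, 0.262]
ft_force: [0.3, -0.8, 0.1]
opening: 0.947
time: 27.4
ee_pos: [0.4635, -0.2454, 0.2275]
orientation: [-0.603, 0.69, -0.304, 0.26]
ft_force: [-0.5, 0.3, -0.8]
opening: 0.948
pos [ 0.4635 -0.2454  0.2275] z-axis [ 0.726 -0.106 -0.68 ] x-axis [-0.136 -0.991  0.008] dist 0.1114 twist 0 rows needed 5 open 0.948 F [-0.5  0.3 -0.8] t 27.4
[-0.014, 0.0356, 0.0405] 0.0
[-0.014, 0.0356, 0.0405] 0.0
[-0.014, 0.0356, 0.0405] 0.0
[-0.014, 0.0356, 0.0405] 0.0
[-0.014, 0.0356, 0.0405] 0.0
scene [('lift_bar', [([298.2, 181.6], 0.66)]), ('camera_face', [([314.4, 193.2], 0.95)]), ('dish_centre', [([257.0, 238.0], 0.83), ([258.5, 198.0], 0.68), ([314.0, 227.2], 0.49)])]
top [('lift_bar', [([341.9, 152.0], 0.76)]), ('camera_face', [([331.9, 214.8], 0.82), ([453.2, 189.8], 0.17)]), ('dish_centre', [([393.2, 220.2], 0.91), ([333.1, 224.3], 0.65)])]
```

View pics/q_scene.png

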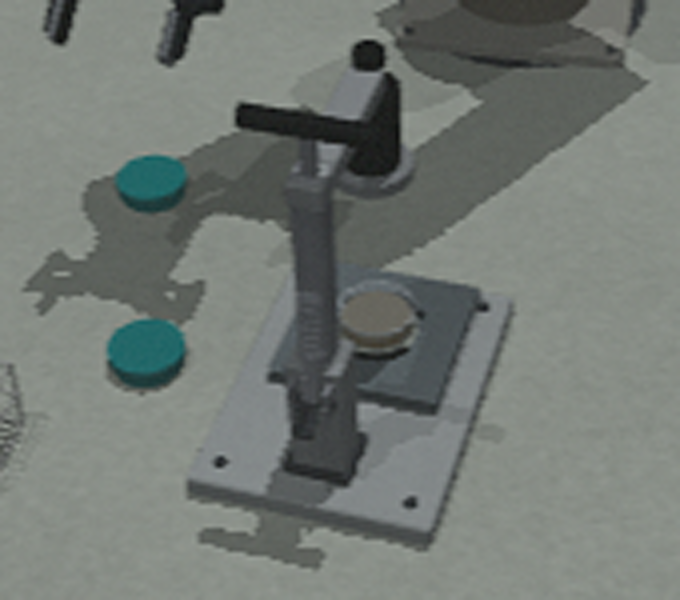

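View pics/q_top.png

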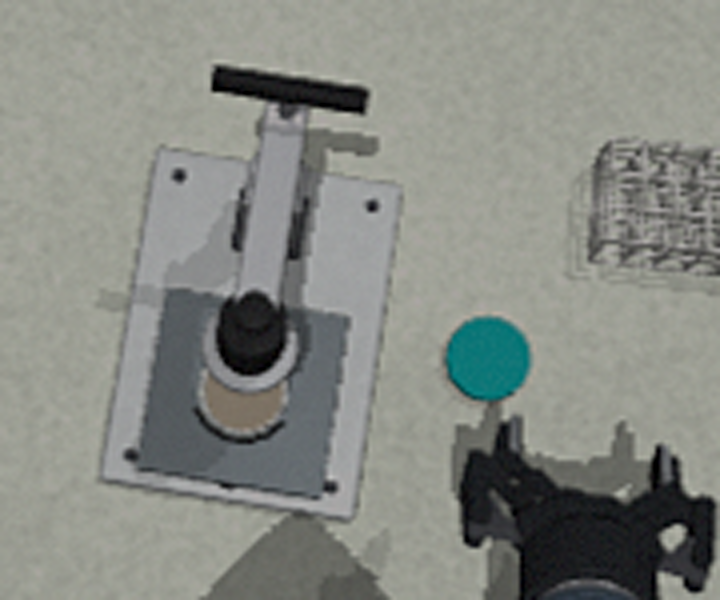

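The dish lies flat between the lips and everything else is where it was. One more check of the column height, by registering the T-bar and camera between the first and last scene pictures.

Run:
```python
from h import *
a=cv2.imread("pics/a_scene.png",0).astype(np.float32);b=cv2.imread("pics/q_scenef.png",0).astype(np.float32)
for nm,(r0,r1,c0,c1),P in(("bar",(180,196,276,300),(.644,-.03-.05,.287)),("ring",(186,206,300,326),(.519,-.044,.154)),("knob",(164,176,304,322),(.519,-.044,.30))):
    up=lambda x:cv2.resize(x,None,fx=8,fy=8,interpolation=cv2.INTER_CUBIC)
    T=up(a[r0:r1,c0:c1]);S=up(b[r0-15:r1+5,c0-6:c1+6])
    _,v,_,l=cv2.minMaxLoc(cv2.matchTemplate(S,T,cv2.TM_CCOEFF_NORMED))
    d=(l[0]/8-6,l[1]/8-15); print(nm,v,d,[np.round(proj("scene",np.array(P)+[0,0,k*.008])-proj("scene",P),2).tolist() for k in(2,3,4)])
```

```text
bar 0.9705917239189148 (-0.625, -7.875) [[-0.39, -5.18], [-0.58, -7.81], [-0.78, -10.46]]
ring 0.8335160613059998 (-0.125, -7.5) [[-0.13, -4.37], [-0.19, -6.58], [-0.26, -8.81]]
knob 0.9240114092826843 (-0.375, -7.125) [[-0.15, -5.08], [-0.22, -7.65], [-0.3, -10.25]]
```

The registration gives three clicks up (bar moved -7.9 px against -7.8 expected) from a start of three clicks, so six. Handing in.

```bash
python3 -c "
from plant import arm
print(arm.close_job(), arm.get_obs()['time'])"
```

```text
the job is handed in; nothing more can be done
the job is handed in; nothing more can be done
```

The column is six clicks up and held by the pawl, and the clear amber dish lies flat between the lips under the camera. I handed the job in shortly after 27 s on the robot's clock.

- **Column:** it started three clicks up. I pulled it up about 28 mm by the T-bar and lowered it until it stopped 24.2 mm above its start, with almost no load left on the gripper. Comparing the first and last scene pictures, the T-bar moved 7.9 px, against 7.8 expected for three clicks. The ring and knob matches were rougher (7.5 against 6.6 and 7.1 against 7.7) but still closest to three.
- **Leaning the tool:** the moves cannot tilt the tool directly, so I pushed out to the arm's reach limit in free air, where it tips outward. It was at 39° there and drifted to about 46° by the time I gripped the dish, more than the "about 40" suggested.
- **Dish:** the tool's orientation changed by less than a degree or so between gripping and releasing. After release it showed lid up inside both lips, and the last scene and top pictures agree. I saw no sign of the camera being touched.
- **Other things:** the turquoise decoys and the rack were where they started in the last close-ups, and I did not go near the pot or the large dishes.

**Disagreements in the checks:**
- During the tilt, joint 3 read 0.086–0.089, just under its listed limit of 0.09. I took that as rounding in the listed value.
- The top and wrist cameras put the nest about 2 mm apart; I used a point between them.

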